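Move a warmed batch to the shaker and snap its retainer on

ROBOT

A 6-joint arm with a two-finger parallel gripper is mounted at the origin on the work surface; the furniture and walls round the work are solid. World frame = base frame: x ahead of the robot, y to its left, z up, the work surface at z = 0. Lengths are in m, angles in rad, forces in N, time in s.
With the tool pointing down it reaches from about 0.3 to 0.85 m from the base axis. Payload 4.2 kg.
Tool frame: the origin (TCP) lies at the centre of the arm's flange, where the gripper is bolted on; the fingertips stand 191 mm ahead of it and the grasp point (between the pads) lies 172 mm ahead of it; z points along the fingers, y is the line along which they close (so a half turn about z gives the same grasp; the last joint's range is limited). The gripper opens to 91 mm and grips with 3 to 60 N. Pads are 32 mm wide; open, the fingers measure 118 mm over their backs; the gripper's body (76 mm by 178 mm) begins 60 mm behind the grasp point.
Start: joints at [-1.284, 0.32, 1.565, -0, 1.257, -0.02], TCP at [0.174, -0.548, 0.405] pointing down, gripper open.
Joint ranges: [-3.11, 3.11], [-0.84, 2.01], [0.21, 2.61], [-1.34, 4.49], [0.05, 2.63], [-2.56, 2.56]. Speed limits (rad/s): [2.57, 2.57, 3.14, 3.14, 3.14, 3.14].

INTERFACE

Orientations are given as [roll, pitch, yaw] about the fixed x, y, z axes, in that order (R = Rz(yaw) Ry(pitch) Rx(roll)).
In Python, from cell import sense, grab_frame, finish_job gives the robot as it stands.
- The arm moves only by the tool servo_tool, never from a script. Its argument "motion" is a list that holds one entry, the list of rows, each a list of 5 numbers: the shift along the tool's x, y, z each as a share of 0.5 m, from -1 to 1, then the turn about the tool's z as a share of pi rad, from -1 to 1, then the opening, from -1 (shut) to 1 (fully open), so that 0 is half open. A call has 1 to 20 rows; each row shifts and turns the commanded pose from where the row before left it, along the tool's axes as they then stand; what a row does not reach is not made up. A row lasts 1/12 s, in which the tool goes at most 41.7 mm and 7.16 degrees, less where a joint would pass 70% of its speed; a pose out of reach is approached as far as the arm can. A call with a number of a shift or a turn outside -1 to 1 is refused whole. A call with a gripper value outside its range is refused whole. The fingers move at their own pace and stop on an object; "squeeze" is the grip in N (left out, the last holds). Time passes only in rows, so rows that do not move let the fingers close. It gives the time, the measured TCP pose, the force, the opening and the grip force at its end, in the units of the state.
- sense(): the state, without advancing time (a new reading comes with each control period).
- grab_frame(name): name is "scene" or "top"; returns a dict with "color" (480x640x3 uint8, red, green, blue), "K" (3x3 intrinsics, pixels), "pose" (4x4, takes a point from camera to world coordinates). Camera axes: x right, y down, z forward; pixel columns grow to the right and rows downward; lengths in m; the calibration is good to about 2 mm. A picture is of the moment at which its call begins. There is no depth.
- finish_job(): hands the job in; it is judged then, once.
The state is a dict: "time": time; "qpos": joint angles; "joint_velocities": joint speeds; "joint_efforts": joint torques, N m; "ee_pos": TCP position; "tool_rot": TCP orientation; "ft_force": force on the tool from outside, world axes, zero at the start; "ft_torque": the same for the moment, N m; "grip_width": finger opening in m; "gripper_force": force on a finger pad.
Only numpy, scipy, OpenCV 4.12 (cv2) and the standard library are available. Lean on these libraries where they do the work, as an engineer would, in place of code of your own. Each camera call takes 0.05 s, during which the arm holds its last target. There are 200 camera calls.

TASK

The batch has warmed through: sweep all five station levers of the warming block off while the vials are still in it, then put every vial upright into wells of the shaker, fully down. Lay the retainer plate over them and push it straight down until both snap hooks click over it, then press the start button fully down and leave everything in place, with the beaker and the tin undisturbed.

Things in the scene. Friction and masses are not known exactly. Their poses are not given: they have to be found in the camera images.
- warming_block: vial warming block: grey case 124 x 196 x 60 mm, fixed. Origin: centre of its underside; z up; +x to its back, +y to its left. Five wells in a row along y at x=+28 mm, y=-64, -32, 0, +32, +64 mm: 23 mm wide, 40 mm deep, mouths in the top at z=60 mm. In front of them, at x=-36 mm, a row of five station levers.
- lever_1 (a joint): station lever 1 of the warming block (1 is the leftmost), a slim bat lever that tips along the row; rad. -0.25 = on (stands nearly upright, leaning a little to +y of the block), +0.95 = off (lies well over to -y); it falls by itself to the nearer side once past upright (0), with a push of well under 1 N
- lever_2 (a joint): station lever 2 of the warming block (1 is the leftmost), a slim bat lever that tips along the row; rad. -0.25 = on (stands nearly upright, leaning a little to +y of the block), +0.95 = off (lies well over to -y); it falls by itself to the nearer side once past upright (0), with a push of well under 1 N
- lever_3 (a joint): station lever 3 of the warming block (1 is the leftmost), a slim bat lever that tips along the row; rad. -0.25 = on (stands nearly upright, leaning a little to +y of the block), +0.95 = off (lies well over to -y); it falls by itself to the nearer side once past upright (0), with a push of well under 1 N
- lever_4 (a joint): station lever 4 of the warming block (1 is the leftmost), a slim bat lever that tips along the row; rad. -0.25 = on (stands nearly upright, leaning a little to +y of the block), +0.95 = off (lies well over to -y); it falls by itself to the nearer side once past upright (0), with a push of well under 1 N
- lever_5 (a joint): station lever 5 of the warming block (1 is the leftmost), a slim bat lever that tips along the row; rad. -0.25 = on (stands nearly upright, leaning a little to +y of the block), +0.95 = off (lies well over to -y); it falls by itself to the nearer side once past upright (0), with a push of well under 1 N
- lever_1_foot (a point): pivot of the leftmost lever, at x=-36, y=+76, z=66 mm of the block; fixed. The five pivots stand 38 mm apart on a straight line. Each round lever is 7 mm thick; its tip is 31 mm above the pivot when on, 20 mm above it when off
- lever_5_foot (a point): pivot of the rightmost lever, at x=-36, y=-76, z=66 mm of the block; fixed. The five pivots stand 38 mm apart on a straight line. Each round lever is 7 mm thick; its tip is 31 mm above the pivot when on, 20 mm above it when off
- shaker: vial shaker: white case 150 x 222 x 70 mm, fixed. Origin: centre of its underside; z up, +x to its back, +y to its left. Five wells along y at x=+28, y=-64, -32, 0, +32, +64 mm: 23 mm wide, 40 mm deep (floor z=30), mouths in the top at z=70. At each end of the row (x=+28, y=+85, -85) a pillar 10 mm thick rises to z=112 to carry the retainer; outside it (y=+99, -99) stands a snap hook
- hook_left (a joint): springy black hook at the shaker's +y end, 16 mm wide, hinged at the deck, top at z=134 mm. Its nose points inward to y=+92, slopes outward above, catching underside at z=119.5. rad: 0 = sprung in, grows as it is bent outward (about 0.1 while the plate passes)
- hook_right (a joint): springy black hook at the shaker's -y end, 16 mm wide, hinged at the deck, top at z=134 mm. Its nose points inward to y=-92, slopes outward above, catching underside at z=119.5. rad: 0 = sprung in, grows as it is bent outward (about 0.1 while the plate passes)
- start_button (a joint): start push button of the shaker, m: 0 = out, 0.005 = fully down; sprung, 5 N fully down
- start_button_top (a point): centre of the top of the start button (22 mm wide cap, stands up from the shaker's deck at x=-47, y=0; top at z=91 mm of the shaker)
- vial_1_mid (a point): middle of an atomiser vial, half-way up; upright round vial 80 mm tall, lower 52 mm glass 18 mm wide, upper 28 mm cap 16 mm wide (grasp the cap); its z axis points to the cap. Stands in a well of the warming block at the start (three to five are there; None if absent)
- vial_2_mid (a point): middle of an atomiser vial, half-way up; upright round vial 80 mm tall, lower 52 mm glass 18 mm wide, upper 28 mm cap 16 mm wide (grasp the cap); its z axis points to the cap. Stands in a well of the warming block at the start (three to five are there; None if absent)
- vial_3_mid (a point): middle of an atomiser vial, half-way up; upright round vial 80 mm tall, lower 52 mm glass 18 mm wide, upper 28 mm cap 16 mm wide (grasp the cap); its z axis points to the cap. Stands in a well of the warming block at the start (three to five are there; None if absent)
- vial_4_mid (a point): middle of an atomiser vial, half-way up; upright round vial 80 mm tall, lower 52 mm glass 18 mm wide, upper 28 mm cap 16 mm wide (grasp the cap); its z axis points to the cap. Stands in a well of the warming block at the start (three to five are there; None if absent)
- vial_5_mid (a point): middle of an atomiser vial, half-way up; upright round vial 80 mm tall, lower 52 mm glass 18 mm wide, upper 28 mm cap 16 mm wide (grasp the cap); its z axis points to the cap. Stands in a well of the warming block at the start (three to five are there; None if absent)
- retainer_grip (a point): middle of the retainer's handle. Retainer: loose aluminium plate 36 x 190 x 6 mm (206 mm with the four end lugs), long along its y, 0.14 kg, lying flat with the handle up. A 22 mm wide notch in each end goes round a snap hook (either way round). The handle is a bar along y, 14 mm wide, 76 mm long, 14 mm high, its middle 28 mm above the plate's underside
- retainer_end_a (a point): on the retainer plate's top face at the bottom of the notch in its +y end: 95 mm along y from the middle, 22 mm lower than the handle's middle
- retainer_end_b (a point): on the retainer plate's top face at the bottom of the notch in its -y end: 95 mm along y from the middle, 22 mm lower than the handle's middle
- beaker: bystander: small glass beaker, 47 mm wide, 55 mm tall; origin at the centre of its underside
- crimp_tin: bystander: round tin, 59 mm wide, 26 mm tall; origin at the centre of its underside
- retainer: the retainer plate as a whole; origin at the centre of its underside, 28 mm below the middle of its handle. On the shaker it rests on the pillars (underside at z=112 mm of the shaker), long axis along the row, middle at x=+28, y=0, notches round the hooks, under both noses; pushing it home takes about 8 N in all, and it then holds

How it is judged:
On the way, in this order (a step that is already met when the one before it is completed fails the run):
1. all five levers are off while every vial still stands in the warming block (value of joint each of lever_1, lever_2, lever_3, lever_4, lever_5 above 0.7 rad and x of vial_1_mid in the frame of warming_block between 0.016 and 0.04 m and y of vial_1_mid in the frame of warming_block between -0.078 and 0.078 m and z of each of vial_1_mid, vial_2_mid, vial_3_mid, vial_4_mid, vial_5_mid in the frame of warming_block below 0.066 m and x of vial_2_mid in the frame of warming_block between 0.016 and 0.04 m and y of vial_2_mid in the frame of warming_block between -0.078 and 0.078 m and x of vial_3_mid in the frame of warming_block between 0.016 and 0.04 m and y of vial_3_mid in the frame of warming_block between -0.078 and 0.078 m and x of vial_4_mid in the frame of warming_block between 0.016 and 0.04 m and y of vial_4_mid in the frame of warming_block between -0.078 and 0.078 m and x of vial_5_mid in the frame of warming_block between 0.016 and 0.04 m and y of vial_5_mid in the frame of warming_block between -0.078 and 0.078 m), for 0.2 s.
2. every vial is fully down in a well of the shaker (x of vial_1_mid in the frame of shaker between 0.016 and 0.04 m and y of vial_1_mid in the frame of shaker between -0.078 and 0.078 m and z of each of vial_1_mid, vial_2_mid, vial_3_mid, vial_4_mid, vial_5_mid in the frame of shaker below 0.0765 m and x of vial_2_mid in the frame of shaker between 0.016 and 0.04 m and y of vial_2_mid in the frame of shaker between -0.078 and 0.078 m and x of vial_3_mid in the frame of shaker between 0.016 and 0.04 m and y of vial_3_mid in the frame of shaker between -0.078 and 0.078 m and x of vial_4_mid in the frame of shaker between 0.016 and 0.04 m and y of vial_4_mid in the frame of shaker between -0.078 and 0.078 m and x of vial_5_mid in the frame of shaker between 0.016 and 0.04 m and y of vial_5_mid in the frame of shaker between -0.078 and 0.078 m), for 0.2 s.
3. the retainer is down on both pillars with both hooks sprung in over it (z of retainer_end_a in the frame of shaker between 0.115 and 0.1197 m and x of retainer_end_a in the frame of shaker between 0.022 and 0.034 m and z of retainer_end_b in the frame of shaker between 0.115 and 0.1197 m and x of retainer_end_b in the frame of shaker between 0.022 and 0.034 m and value of joint each of hook_left, hook_right below 0.04 rad), for 0.2 s.
4. the start button is pressed fully down (value of joint start_button above 0.0042 m), for 0.05 s.
At the end, for the whole second after the job is handed in: Levers all off (over 0.7 rad); every vial down in a shaker well (middle under 76.5 mm above the shaker's base, 70 if right down); retainer at rest on both pillars, top of both ends 115 to 119.7 mm up and within 6 mm of the row's line, both hooks sprung in (under 0.04 rad); button out (all of step 2 and all of step 3 and value of joint each of lever_1, lever_2, lever_3, lever_4, lever_5 above 0.7 rad and value of joint start_button below 0.002 m and linear speed of retainer below 0.02 m/s); the robot touches nothing.
It fails at once if the beaker is pushed more than 30 mm from its place or tipped over (distance of beaker from where it was at the start of the episode above 0.03 m or angle between beaker's own z axis and vertical above 0.5 rad).
It fails at once if the tin is pushed more than 30 mm from its place or tipped over (distance of crimp_tin from where it was at the start of the episode above 0.03 m or angle between crimp_tin's own z axis and vertical above 0.5 rad).
Of vial_1, vial_2, vial_3, vial_4, vial_5 only 3 to 5 are there at a start; the rules pass over those that are not, and their reading is None.
At some moment in a run one of retainer may be knocked a few centimetres aside while the robot is not near it.
It also fails if it takes over 210 s, if anything falls off the work surface, if the arm or the gripper's body presses on something with over 40 N, if the wrist force passes 120 N, or if a joint passes its speed limit or range.

## Working session

There is one attempt and no reset: what is moved stays moved. The work goes in short steps, Python scripts to look and compute and a tool call to move; the robot and the scene stay as the last step left them, time stands still between calls to the robot, and variables do not carry over. Pictures are saved under pics/ and viewed, at most 17 in all, crops included, and the job is handed in when it is done.

Besides the shell and the picture viewer there is one more tool, called after "Emit:" as name(argument=value, ...), one argument or row to a line, values as JSON. servo_tool: Moves the arm, as the interface text tells. Its arguments: {"type":"object","properties":{"motion":{"type":"array","items":{"type":"array","items":{"type":"array","items":{"type":"number"}}}},"squeeze":{"type":"number"}},"required":["motion"]}

```bash
mkdir -p pics; ls
python3 - <<'E'
from cell import sense, grab_frame
import cv2
s=sense();print(s)
for n in("scene","top"):
    f=grab_frame(n);cv2.imwrite(f"pics/{n}0.png",f["color"][:,:,::-1]);print(n,f["K"],f["pose"])
E
```

```text
pics
{'time': 0.0, 'qpos': array([-1.28400499e+00,  3.20297657e-01,  1.56570221e+00, -1.90521768e-05,
        1.25737042e+00, -1.99864651e-02]), 'joint_velocities': array([-0.0029032 , -0.00018809, -0.00061542, -0.00135911, -0.00090519,
        0.00067911]), 'joint_efforts': array([ 3.89961191e-03, -4.12450218e+01, -2.31971991e+01,  7.31169200e-02,
        4.58566484e-02, -1.51323884e-04]), 'ee_pos': array([ 0.17360054, -0.54798805,  0.40390767]), 'tool_rot': array([-3.13981501e+00, -1.74162899e-05,  3.06783675e-01]), 'ft_force': array([-0.29108977, -0.55519124,  0.37268869]), 'ft_torque': array([0.02291365, 0.0121944 , 0.02541923]), 'gripper_force': 0.0, 'grip_width': 0.0911526822724521}
scene [[437.35463486   0.         318.88876601]
 [  0.         437.35463486 233.3191846 ]
 [  0.           0.           1.        ]] [[-0.76543094 -0.2654453   0.58622032 -0.16110474]
 [-0.64351448  0.31269806 -0.69864801  0.65855333]
 [ 0.00214288 -0.91200807 -0.41016666  0.50607232]
 [ 0.          0.          0.          1.        ]]
top [[467.29918146   0.         314.60147543]
 [  0.         467.29918146 239.69450265]
 [  0.           0.           1.        ]] [[-0.01166872 -0.99073317  0.13532045  0.27803396]
 [-0.99964299  0.01481103  0.02223774 -0.09816979]
 [-0.0240359  -0.13501266 -0.9905523   1.18077299]
 [ 0.          0.          0.          1.        ]]
```

View pics/top0.png

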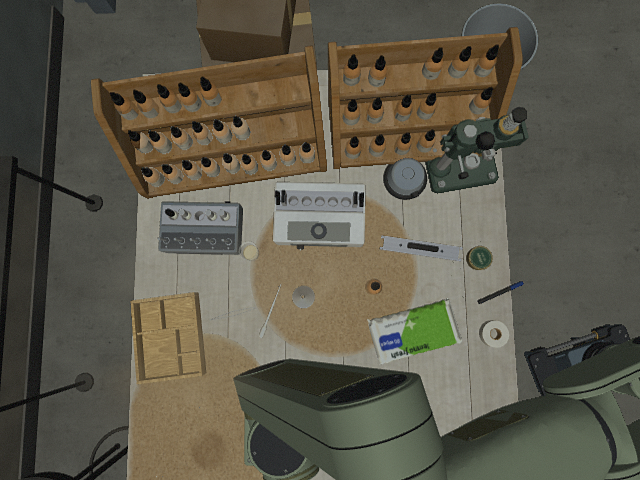

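View pics/scene0.png

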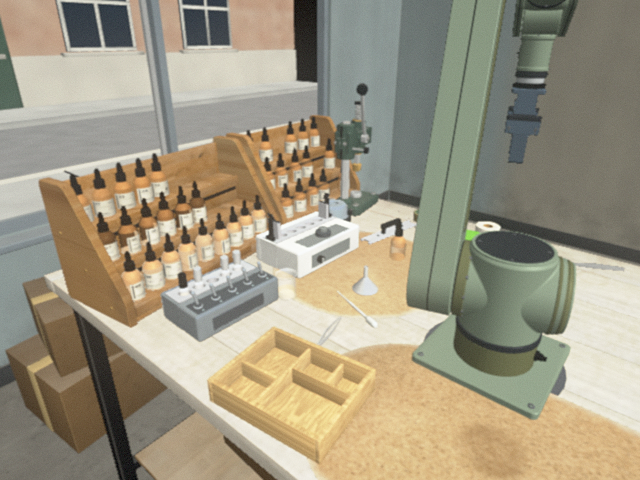

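```bash
cat > h.py <<'E'
import numpy as np,cv2
from scipy.spatial.transform import Rotation as R
from cell import sense, grab_frame
def crop(img,u0,v0,u1,v1,k,name):
    c=cv2.resize(img[v0:v1,u0:u1,::-1],None,fx=k,fy=k,interpolation=cv2.INTER_CUBIC);cv2.imwrite(name,c)
def pix2w(f,u,v,z):
    d=f["pose"][:3,:3]@np.linalg.solve(f["K"],[u,v,1]);o=f["pose"][:3,3]
    return o+d*(z-o[2])/d[2]
def w2pix(f,p):
    p=np.atleast_2d(p);q=(p-f["pose"][:3,3])@f["pose"][:3,:3];q=q@f["K"].T
    return q[:,:2]/q[:,2:]
E
python3 - <<'E'
from h import *
im=cv2.imread("pics/top0.png")[:,:,::-1]
crop(im,150,180,270,270,6.6,"pics/c1.png")
crop(im,265,170,375,252,7.2,"pics/c2.png")
E
```

```text
(no output)
```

View pics/c1.png

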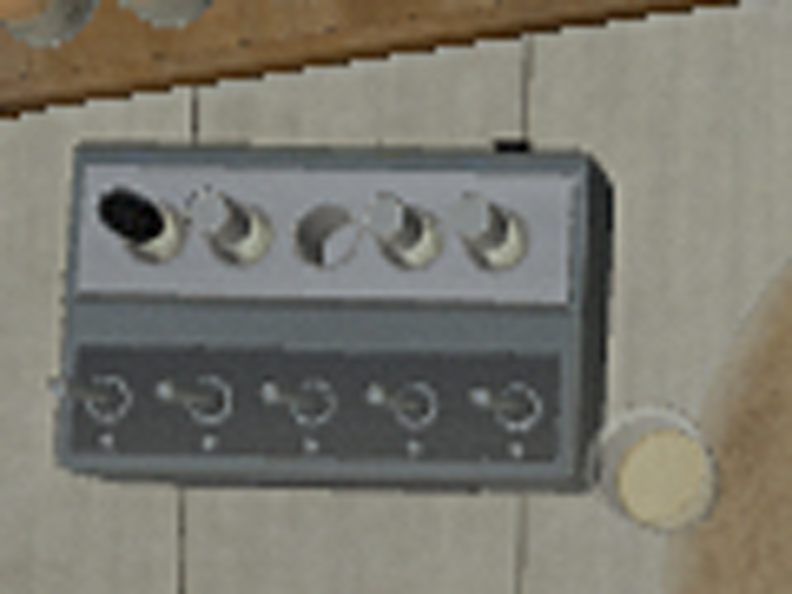

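View pics/c2.png

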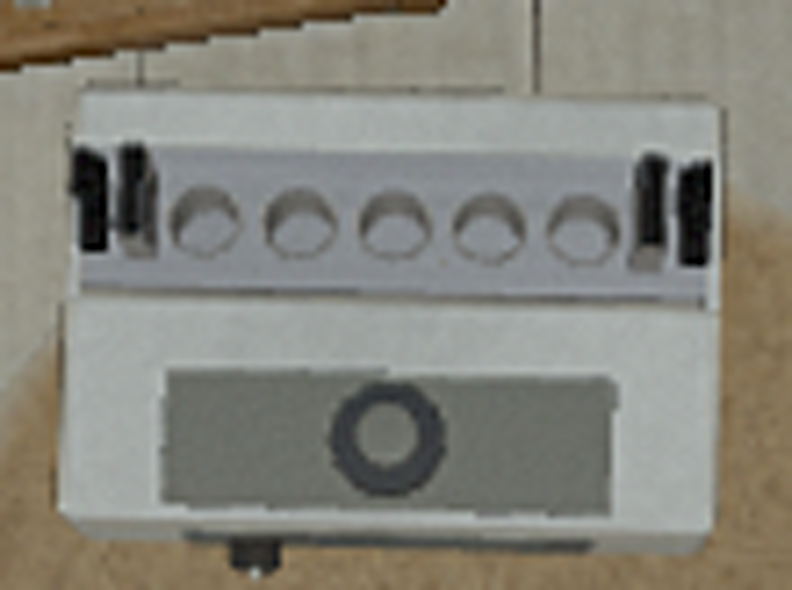

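```bash
cat >> h.py <<'E'
from scipy.optimize import least_squares
def fit(f,pts,px,x0):
    pts=np.array(pts)/1e3;px=np.array(px,float)
    g=lambda q:np.c_[pts[:,:2]@np.array([[np.cos(q[2]),np.sin(q[2])],[-np.sin(q[2]),np.cos(q[2])]])+q[:2],pts[:,2]]
    r=least_squares(lambda q:(w2pix(f,g(q))-px).ravel(),x0,loss="soft_l1",x_scale=[.01,.01,.01]);return r.x,np.round(r.fun.reshape(-1,2),1)
def unc(p,u0,v0,k): return (np.array(p,float)+.5)/k-.5+[u0,v0]
E
python3 - <<'E'
from h import *
f=grab_frame("top")
px=unc([(107,398),(208,400),(312,402),(416,404),(518,407),(327,236)],150,180,6.6)
pts=[(-36,76-38*i,63) for i in range(5)]+[(28,0,60)]
print(fit(f,pts,px,[.58,.15,0]))
px=unc([(205,221),(300,222),(395,226),(489,229),(583,230),(387,437)],265,170,7.2)
pts=[(28,64-32*i,70) for i in range(5)]+[(-47,0,91)]
print(fit(f,pts,px,[.6,-.1,0]))
print("beaker",pix2w(f,*unc((658,470),150,180,6.6),.03),"tin",pix2w(f,480,257,.026))
print("blockcap",pix2w(f,*unc((130,212),150,180,6.6),.1))
im=f["color"];crop(im,370,220,500,310,6,"pics/c3.png")
g=grab_frame("scene")["color"];crop(g,150,200,420,340,2.95,"pics/c4.png")
E
```

```text
(array([ 0.46878075,  0.21147604, -0.03911683]), array([[ 0.1, -0. ],
       [ 0.3,  0. ],
       [ 0.1,  0.1],
       [-0.2,  0.2],
       [-0. ,  0.1],
       [-0.3, -0.4]]))
(array([ 0.4965512 , -0.08463633, -0.0428685 ]), array([[-0. ,  0. ],
       [-0.1,  0.2],
       [-0.1, -0. ],
       [ 0. , -0.1],
       [ 0.2,  0.1],
       [-0.1, -0.1]]))
beaker [0.40983455 0.0904582  0.03      ] tin [ 0.38671939 -0.47889226  0.026     ]
blockcap [0.49785777 0.27011397 0.1       ]
```

View pics/c3.png

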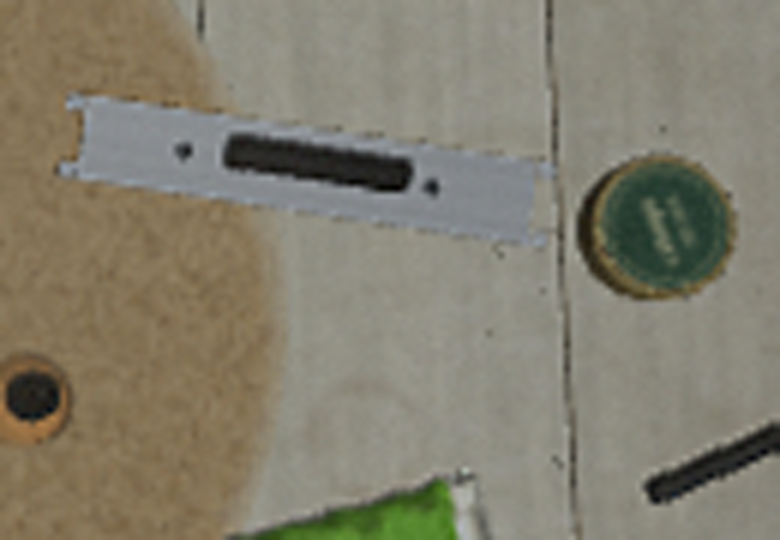

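View pics/c4.png

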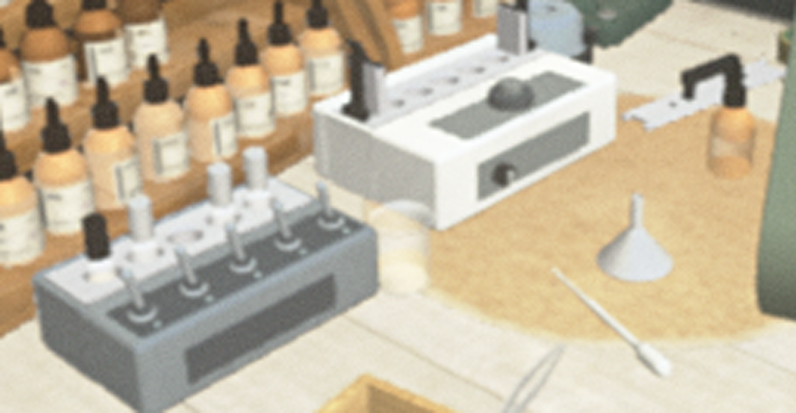

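Run:
```python
from h import *
f=grab_frame("top")
for u,v in[(150,195),(200,190),(320,172),(155,178),(340,168)]:
    print((u,v),[pix2w(f,u,v,z).round(3)[:2].tolist() for z in(0,.05,.1,.15)])
px=unc([(225,137),(412,160),(222,165),(408,190),(83,135),(533,200)],370,220,6)
# handle top-face corners z~.035 ; notch bottoms z=.006
pts=[(7,38,35),(7,-38,35),(-7,38,35),(-7,-38,35),(0,95,6),(0,-95,6)]
print(fit(f,pts,px,[.4,-.3,-.1]))
print(pix2w(f,*unc((318,163),370,220,6),.035))
print(pix2w(f,*unc((308,168),370,220,6),.006))
```

```text
(150, 195) [[0.563, 0.356], [0.551, 0.337], [0.539, 0.318], [0.527, 0.298]]
(200, 190) [[0.574, 0.225], [0.562, 0.212], [0.549, 0.198], [0.537, 0.184]]
(320, 172) [[0.617, -0.088], [0.603, -0.088], [0.588, -0.089], [0.574, -0.089]]
(155, 178) [[0.609, 0.345], [0.595, 0.326], [0.581, 0.307], [0.567, 0.288]]
(340, 168) [[0.627, -0.14], [0.612, -0.138], [0.597, -0.136], [0.582, -0.135]]
(array([ 0.41371439, -0.33759252, -0.15657364]), array([[ 0.4, -0.9],
       [ 0.1, -0.4],
       [ 0.2,  0. ],
       [ 0.2,  0.2],
       [-0.7,  0.5],
       [-0.4,  0.3]]))
[ 0.41310253 -0.33754492  0.035     ]
[ 0.41446955 -0.33933883  0.006     ]
```

Run:
```python
from h import *
a=grab_frame("top");b=grab_frame("scene")
def P(f): return f["K"]@np.linalg.inv(f["pose"])[:3]
for p,q in[((307,147),(259,197)),((287,150),(243,205)),((152,172),(128,257)),((240,122),(196,186))]:
    X=cv2.triangulatePoints(P(a),P(b),np.array(p,float),np.array(q,float)).ravel();X=X[:3]/X[3]
    print(X.round(3),w2pix(a,X)-p,w2pix(b,X)-q)
```

```text
[ 0.641 -0.059  0.129] [[-0.23802653 -0.26024784]] [[0.35551878 0.08457242]]
[ 0.641 -0.009  0.12 ] [[-1.29978101 -1.36208985]] [[1.95785195 0.48465422]]
[0.597 0.316 0.115] [[-2.59717745 -2.06980397]] [[4.31210294 1.55455577]]
[0.685 0.091 0.185] [[-1.38418387 -1.24876271]] [[1.92709092 0.60494764]]
```

```bash
cat >> h.py <<'E'
def plan(*wps,maxd=35):
    """wps: (x,y,ztip,yaw,grip[,step mm]); prints rows from the present pose"""
    s=sense();p=s["ee_pos"]-[0,0,.191];y=s["tool_rot"][2]
    print("t",s["time"].round(2),"tip",p.round(4),"yaw",y.round(4),"f",s["ft_force"].round(1),"w",s["grip_width"].round(4))
    for w in wps:
        d=np.array(w[:3])-p;dy=(w[3]-y+np.pi/2)%np.pi-np.pi/2
        n=max(int(np.ceil(np.linalg.norm(d)*1e3/(w[5] if len(w)>5 else maxd))),int(np.ceil(abs(dy)/.115)),1)
        out=[]
        for i in range(n):
            c,s_=np.cos(y),np.sin(y);e=d/n
            out.append([round(float(v),4)+0 for v in((c*e[0]+s_*e[1])*2,(s_*e[0]-c*e[1])*2,-e[2]*2,-dy/n/np.pi,w[4])])
            y+=dy/n
        p=np.array(w[:3])
        if abs(dy)<.01: print(n,"x",out[0])
        else: print(out)
def fr(o,l):
    c,s=np.cos(o[2]),np.sin(o[2]);return o[0]+c*l[0]-s*l[1],o[1]+s*l[0]+c*l[1]
B=[.46878,.21148,-.03912];S=[.49655,-.08464,-.04287]
E
python3 -c "
from h import *
Y=B[2]+np.pi/2
plan((.36,-.25,.2,.307+.6,-1),(*fr(B,(-.036,.125)),.2,Y,-1),(*fr(B,(-.036,.125)),.091,Y,-1),(*fr(B,(-.036,-.1)),.091,Y,-1,12),(*fr(B,(-.036,-.1)),.2,Y,-1))"
```

```text
Traceback (most recent call last):
  File "h.py", line 21, in plan
    print("t",s["time"].round(2),"tip",p.round(4),"yaw",y.round(4),"f",s["ft_force"].round(1),"w",s["grip_width"].round(4))
              ^^^^^^^^^^^^^^^
AttributeError: 'float' object has no attribute 'round'
```

```bash
sed -i 's/s\["time"\].round(2)/round(s["time"],2)/;s/y.round(4),"f"/round(float(y),4),"f"/;s/s\["grip_width"\].round(4)/round(float(s["grip_width"]),4)/' h.py
python3 -c "
from h import *
Y=B[2]+np.pi/2
plan((.1736,-.548,.21,Y,-1),(.36,-.25,.21,Y,-1),(*fr(B,(-.036,.125)),.21,Y,-1))"
```

```text
t 0.35 tip [ 0.1737 -0.5481  0.2136] yaw 0.3068 f [ 0.7  0.2 -0.7] w 0.0912
[[0.0, 0.0, 0.0007, -0.0354, -1.0], [0.0, 0.0, 0.0007, -0.0354, -1.0], [0.0, 0.0, 0.0007, -0.0354, -1.0], [0.0, 0.0, 0.0007, -0.0354, -1.0], [0.0, 0.0, 0.0007, -0.0354, -1.0], [0.0, 0.0, 0.0007, -0.0354, -1.0], [0.0, 0.0, 0.0007, -0.0354, -1.0], [0.0, 0.0, 0.0007, -0.0354, -1.0], [0.0, 0.0, 0.0007, -0.0354, -1.0], [0.0, 0.0, 0.0007, -0.0354, -1.0], [0.0, 0.0, 0.0007, -0.0354, -1.0]]
11 x [0.0555, 0.0317, 0.0, 0.0, -1.0]
17 x [0.0695, 0.0064, 0.0, 0.0, -1.0]
```

Emit:
servo_tool(
  motion=[
    [[0,0,0,-0.0354,-1],[0,0,0,-0.0354,-1],[0,0,0,-0.0354,-1],[0,0,0,-0.0354,-1],[0,0,0,-0.0354,-1],[0,0,0,-0.0354,-1],[0,0,0,-0.0354,-1],[0,0,0,-0.0354,-1],[0,0,0,-0.0354,-1],[0,0,0,-0.0354,-1],[0,0,0,-0.0354,-1]],
  ],
)

```text
time: 1.27
ee_pos: [0.1737, -0.5481, 0.4047]
tool_rot: [3.142, -0.0, 1.536]
ft_force: [1.1, -0.9, -0.8]
grip_width: 0.0207
gripper_force: 0.0
```

Emit:
servo_tool(
  motion=[
    [[0.055,0.032,0,0,-1],[0.055,0.032,0,0,-1],[0.055,0.032,0,0,-1],[0.055,0.032,0,0,-1],[0.055,0.032,0,0,-1],[0.055,0.032,0,0,-1],[0.055,0.032,0,0,-1],[0.055,0.032,0,0,-1],[0.055,0.032,0,0,-1],[0.055,0.032,0,0,-1],[0.055,0.032,0,0,-1]],
  ],
)

```text
time: 2.18
ee_pos: [0.3623, -0.2516, 0.405]
tool_rot: [3.141, 0.0, 1.53]
ft_force: [0.9, -0.7, 0.1]
grip_width: 0.0005
gripper_force: 0.0
```

Emit:
servo_tool(
  motion=[
    [[0.07,0.006,0,0,-1],[0.07,0.006,0,0,-1],[0.07,0.006,0,0,-1],[0.07,0.006,0,0,-1],[0.07,0.006,0,0,-1],[0.07,0.006,0,0,-1],[0.07,0.006,0,0,-1],[0.07,0.006,0,0,-1],[0.07,0.006,0,0,-1],[0.07,0.006,0,0,-1],[0.07,0.006,0,0,-1],[0.07,0.006,0,0,-1],[0.07,0.006,0,0,-1],[0.07,0.006,0,0,-1],[0.07,0.006,0,0,-1],[0.07,0.006,0,0,-1],[0.07,0.006,0,0,-1]],
  ],
)

```text
time: 3.6
ee_pos: [0.4367, 0.3412, 0.4047]
tool_rot: [3.141, 0.0, 1.531]
ft_force: [0.1, -0.0, 0.0]
grip_width: 0.0008
gripper_force: 0.0
```

```bash
python3 -c "
from h import *
Y=B[2]+np.pi/2
plan((*fr(B,(-.036,.125)),.2,Y,-1),(*fr(B,(-.036,.125)),.091,Y,-1),(*fr(B,(-.036,-.1)),.091,Y,-1,12))"
```

```text
t 3.6 tip [0.4367 0.3412 0.2137] yaw 1.5306 f [ 0.1 -0.   0. ] w 0.0008
1 x [-0.0068, 0.0022, 0.0274, -0.0003, -1.0]
4 x [0.0, 0.0, 0.0545, 0.0, -1.0]
19 x [-0.0237, 0.0, 0.0, 0.0, -1.0]
```

Emit:
servo_tool(
  motion=[
    [[-0.004,0.002,0.061,0,-1],[0,0,0.061,0,-1],[0,0,0.061,0,-1],[0,0,0.062,0,-1],[0,0,0,0,-1]],
  ],
)

```text
time: 4.02
ee_pos: [0.4361, 0.3362, 0.2766]
tool_rot: [-3.132, 0.008, 1.53]
ft_force: [-0.3, -0.6, -0.1]
grip_width: 0.0003
gripper_force: 0.0
```

Emit:
servo_tool(
  motion=[
    [[-0.024,0,0,0,-1],[-0.024,0,0,0,-1],[-0.024,0,0,0,-1],[-0.024,0,0,0,-1],[-0.024,0,0,0,-1],[-0.024,0,0,0,-1],[-0.024,0,0,0,-1],[-0.024,0,0,0,-1],[-0.024,0,0,0,-1],[-0.024,0,0,0,-1],[-0.024,0,0,0,-1],[-0.024,0,0,0,-1],[-0.024,0,0,0,-1],[-0.024,0,0,0,-1],[-0.024,0,0,0,-1],[-0.024,0,0,0,-1],[-0.024,0,0,0,-1],[-0.024,0,0,0,-1],[-0.024,0,0,0,-1]],
  ],
)

```text
time: 5.6
ee_pos: [0.4285, 0.1083, 0.2822]
tool_rot: [3.141, 0.0, 1.53]
ft_force: [0.3, -0.6, -0.5]
grip_width: 0.0003
gripper_force: 0.0
```

Emit:
servo_tool(
  motion=[
    [[0,0,-0.06,0,-1],[0,0,-0.06,0,-1],[0,0,-0.06,0,-1],[-0.06,0,0,0,-1],[-0.06,0,0,0,-1],[-0.06,0,0,0,-0.2],[-0.06,0,0,0,-0.2],[-0.06,0,0,0,-0.2],[0,0,0,0,-0.2]],
  ],
)

```text
time: 6.35
ee_pos: [0.422, -0.0443, 0.3723]
tool_rot: [3.141, 0.002, 1.526]
ft_force: [-0.1, 0.2, -0.3]
grip_width: 0.0244
gripper_force: 0.0
```

```bash
python3 -c "
from h import *
plan()
f=grab_frame('scene')
crop(f['color'],150,215,300,325,5,'pics/c5.png')
f=grab_frame('top')
crop(f['color'],150,180,270,270,6.6,'pics/c6.png')"
```

```text
t 6.35 tip [ 0.422  -0.0443  0.1813] yaw 1.5258 f [-0.1  0.2 -0.3] w 0.0244
```

View pics/c5.png

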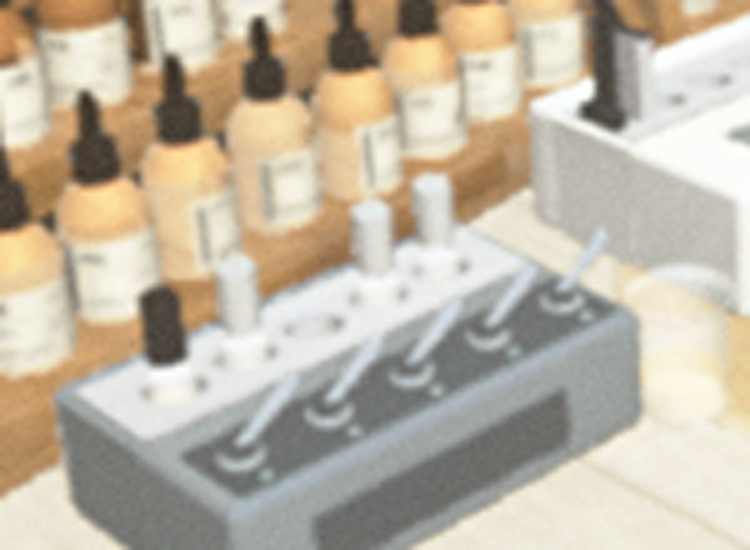

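```bash
python3 -c "
from h import *
f=grab_frame('top')
for y in(64,32,-32,-64): print(y,((w2pix(f,[*fr(B,(.028,y/1e3)),.1])-[150,180]+.5)*6.6-.5).round())
Y=B[2]+np.pi/2
plan((*fr(B,(.028,-.026)),.18,Y,0),(*fr(B,(.028,-.026)),.077,Y,0))"
```

```text
64 [[118. 208.]]
32 [[207. 210.]]
-32 [[384. 214.]]
-64 [[472. 216.]]
t 6.5 tip [ 0.4223 -0.0406  0.1812] yaw 1.5288 f [ 0.1  0.2 -0.3] w 0.0349
7 x [0.0651, 0.0183, 0.0003, -0.0001, 0.0]
3 x [0.0, 0.0, 0.0687, 0.0, 0.0]
```

View pics/c6.png

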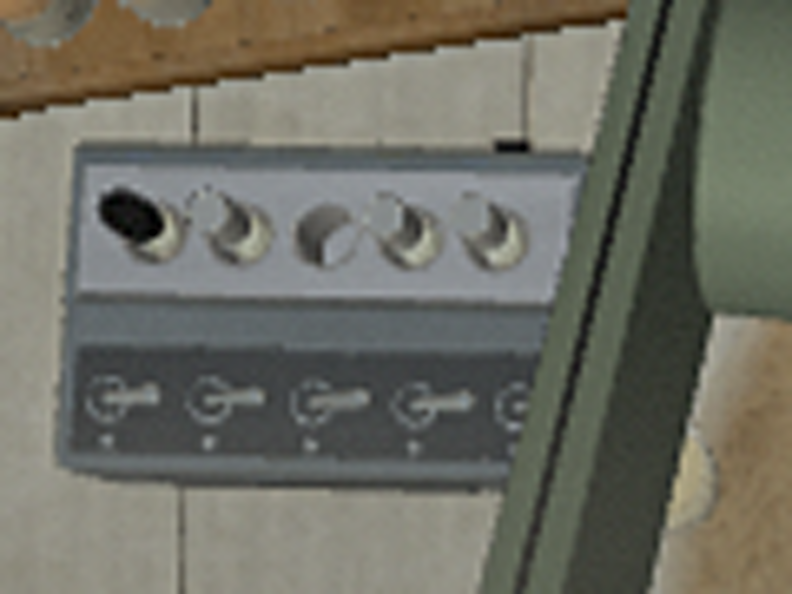

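Emit:
servo_tool(
  motion=[
    [[0.065,0.018,0,0,0],[0.065,0.018,0,0,0],[0.065,0.018,0,0,0],[0.065,0.018,0,0,0],[0.065,0.018,0,0,0],[0.065,0.018,0,0,0],[0.065,0.018,0,0,0],[0,0,0,0,0],[0,0,0,0,0]],
  ],
)

```text
time: 7.25
ee_pos: [0.4944, 0.1869, 0.3717]
tool_rot: [-3.141, 0.0, 1.535]
ft_force: [-1.0, -0.1, -1.5]
grip_width: 0.0458
gripper_force: 0.0
```

```bash
python3 -c "
from h import *
Y=B[2]+np.pi/2
plan((*fr(B,(.028,-.026)),.18,Y,0),(*fr(B,(.028,-.026)),.077,Y,0))"
```

```text
t 7.25 tip [0.4944 0.1869 0.1807] yaw 1.535 f [-1.  -0.1 -1.5] w 0.0458
1 x [-0.0049, 0.0029, 0.0014, 0.0011, 0.0]
3 x [0.0, 0.0, 0.0687, 0.0, 0.0]
```

Emit:
servo_tool(
  motion=[
    [[0,0,0,0,0],[0,0,0,0,0],[0,0,0,0,0]],
  ],
)

```text
time: 7.5
ee_pos: [0.4942, 0.1836, 0.3723]
tool_rot: [-3.141, 0.0, 1.529]
ft_force: [-0.1, -1.0, -0.1]
grip_width: 0.0459
gripper_force: 0.0
```

```bash
python3 -c "
from h import *
Y=B[2]+np.pi/2
plan((*fr(B,(.028,-.026)),.18,Y,0),(*fr(B,(.028,-.026)),.077,Y,0))"
```

```text
t 7.5 tip [0.4942 0.1836 0.1813] yaw 1.5293 f [-0.1 -1.  -0.1] w 0.0459
1 x [0.0017, 0.0029, 0.0026, -0.0008, 0.0]
3 x [0.0, 0.0, 0.0687, 0.0, 0.0]
```

Emit:
servo_tool(
  motion=[
    [[0.001,0.003,0.05,0,0],[0,0,0.05,0,0],[0,0,0.05,0,0],[0,0,0.05,0,0],[0,0,0.008,0,0],[0,0,0,0,0],[0,0,0,0,-1],[0,0,0,0,-1],[0,0,0,0,-1],[0,0,0,0,-1],[0,0,0,0,-1],[0,0,0,0,-1]],
  ],
  squeeze=15,
)

```text
time: 8.5
ee_pos: [0.4964, 0.185, 0.2691]
tool_rot: [3.14, -0.001, 1.53]
ft_force: [0.3, -1.0, 3.9]
grip_width: 0.0156
gripper_force: 15.0
```

```bash
python3 -c "
from h import *
Y=S[2]+np.pi/2
x=sense();print(x['gripper_force'],x['ft_torque'])
p=fr(S,(.028,-.058))
q=sense()['ee_pos']
plan((q[0],q[1],.16,Y,-1),(*p,.16,Y,-1),(*p,.125,Y,-1))"
```

```text
14.98864084482193 [-0.05888966  0.01070649 -0.03588706]
t 8.5 tip [0.4964 0.185  0.0781] yaw 1.5302 f [ 0.3 -1.   3.9] w 0.0156
3 x [0.0, 0.0, -0.0546, 0.0002, -1.0]
10 x [-0.0655, 0.0079, 0.0, 0.0, -1.0]
1 x [0.0, 0.0, 0.07, 0.0, -1.0]
```

Emit:
servo_tool(
  motion=[
    [[0,0,-0.02,0,-1],[0,0,-0.05,0,-1],[0,0,-0.06,0,-1],[0,0,-0.06,0,-1],[0,0,-0.06,0,-1],[0,0,-0.034,0,-1],[0,0,0,0,-1]],
  ],
)

```text
time: 9.08
ee_pos: [0.4967, 0.1851, 0.4153]
tool_rot: [3.133, -0.003, 1.53]
ft_force: [1.3, -0.3, 0.6]
grip_width: 0.0151
gripper_force: 15.0
```

Emit:
servo_tool(
  motion=[
    [[-0.03,0.004,0,0.001,-1],[-0.055,0.007,0,0,-1],[-0.06,0.007,0,0,-1],[-0.06,0.007,0,0,-1],[-0.06,0.007,0,0,-1],[-0.06,0.007,0,0,-1],[-0.06,0.007,0,0,-1],[-0.06,0.007,0,0,-1],[-0.06,0.007,0,0,-1],[-0.06,0.007,0,0,-1],[-0.055,0.006,0,0,-1],[-0.035,0.004,0,0,-1],[0,0,0,0,-1],[0,0,0,0,-1],[0,0,0,0,-1],[0,0,0,0,-1]],
  ],
)

```text
time: 10.42
ee_pos: [0.5203, -0.143, 0.4099]
tool_rot: [-3.141, -0.001, 1.528]
ft_force: [-1.1, -0.4, -0.4]
grip_width: 0.0156
gripper_force: 15.0
```

```bash
python3 -c "
from h import *
Y=S[2]+np.pi/2
p=fr(S,(.028,-.058))
plan((*p,.22,Y,-1),(*p,.125,Y,-1))"
```

```text
t 10.42 tip [ 0.5203 -0.143   0.2189] yaw 1.5281 f [-1.1 -0.4 -0.4] w 0.0156
1 x [-0.0014, 0.0036, -0.0021, 0.0001, -1.0]
3 x [0.0, 0.0, 0.0633, 0.0, -1.0]
```

Emit:
servo_tool(
  motion=[
    [[-0.0014,0.0036,0.04,0,-1],[0,0,0.05,0,-1],[0,0,0.05,0,-1],[0,0,0.03,0,-1],[0,0,0,0,-1],[0,0,0,0,-1],[0,0,0,0,-1],[0,0,0,0,-1]],
  ],
)

```text
time: 11.08
ee_pos: [0.5227, -0.1446, 0.3268]
tool_rot: [3.139, 0.001, 1.528]
ft_force: [-0.0, 0.3, -0.3]
grip_width: 0.0154
gripper_force: 15.0
```

```bash
python3 -c "
from h import *
Y=S[2]+np.pi/2
p=fr(S,(.028,-.058))
plan((*p,.133,Y,-1),(*p,.112,Y,-1,5))
f=grab_frame('scene')
crop(f['color'],240,180,370,275,6,'pics/c7.png')"
```

```text
t 11.08 tip [ 0.5227 -0.1446  0.1358] yaw 1.5276 f [-0.   0.3 -0.3] w 0.0154
1 x [0.0015, -0.0013, 0.0056, -0.0001, -1.0]
5 x [0.0, 0.0, 0.0084, 0.0, -1.0]
```

View pics/c7.png

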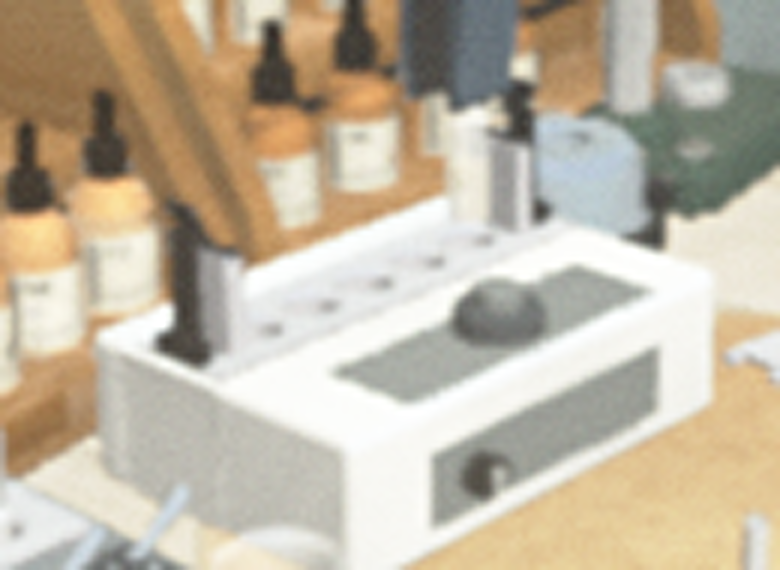

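```bash
python3 -c "
from h import *
f=grab_frame('scene')
for y in (64,32,0,-32,-64): print(y,((w2pix(f,[*fr(S,(.028,y/1e3)),.07])-[240,180]+.5)*6-.5).round())
q=sense()['ee_pos'];v=fr([q[0],q[1],S[2]],(0,-.006))
for z in(.078,.136): print('vial',((w2pix(f,[*v,z])-[240,180]+.5)*6-.5).round())
"
```

```text
64 [[253. 328.]]
32 [[310. 304.]]
0 [[364. 282.]]
-32 [[417. 260.]]
-64 [[468. 239.]]
vial [[469. 221.]]
vial [[469.  95.]]
```

Emit:
servo_tool(
  motion=[
    [[0.0015,-0.0013,0.006,0,-1],[0,0,0.01,0,-1],[0,0,0.01,0,-1],[0,0,0.01,0,-1],[0,0,0.01,0,-1],[0,0,0,0,-1],[0,0,0,0,-1]],
  ],
)

```text
time: 11.77
ee_pos: [0.5215, -0.144, 0.3017]
tool_rot: [-3.141, -0.0, 1.527]
ft_force: [0.5, -0.9, 0.2]
grip_width: 0.0154
gripper_force: 15.0
```

Emit:
servo_tool(
  motion=[
    [[0.0015,0.001,0.01,0,-1],[0,0,0.01,0,-1],[0,0,0.01,0,-1],[0,0,0.008,0,-1],[0,0,0,0,-1],[0,0,0,0,-1],[0,0,0,0,-1]],
  ],
)

```text
time: 12.35
ee_pos: [0.5222, -0.1433, 0.2833]
tool_rot: [3.141, 0.0, 1.527]
ft_force: [0.0, -0.0, -0.3]
grip_width: 0.0152
gripper_force: 15.0
```

Emit:
servo_tool(
  motion=[
    [[0,0,0,0,-0.1],[0,0,0,0,-0.1],[0,0,0,0,-0.1],[0,0,-0.02,0,-0.1],[0,0,-0.05,0,-0.1],[0,0,-0.06,0,0],[0,0,-0.06,0,0],[0,0,-0.03,0,0]],
  ],
)

```text
time: 13.02
ee_pos: [0.5224, -0.1434, 0.3979]
tool_rot: [3.135, 0.002, 1.527]
ft_force: [0.2, -0.4, -0.4]
grip_width: 0.0457
gripper_force: 0.0
```

```bash
python3 -c "
from h import *
Y=B[2]+np.pi/2
plan((*fr(B,(.028,-.064)),.2,Y,0,30))"
```

```text
t 13.02 tip [ 0.5224 -0.1434  0.2069] yaw 1.527 f [ 0.2 -0.4 -0.4] w 0.0457
10 x [0.0577, -0.0082, 0.0014, -0.0001, 0.0]
```

Emit:
servo_tool(
  motion=[
    [[0.03,-0.004,0,0.001,0],[0.06,-0.009,0,0,0],[0.065,-0.009,0,0,0],[0.065,-0.009,0,0,0],[0.065,-0.009,0,0,0],[0.065,-0.009,0,0,0],[0.065,-0.009,0,0,0],[0.065,-0.009,0,0,0],[0.06,-0.009,0,0,0],[0.037,-0.006,0,0,0],[0,0,0,0,0],[0,0,0,0,0],[0,0,0,0,0],[0,0,0,0,0]],
  ],
)

```text
time: 14.18
ee_pos: [0.4947, 0.1458, 0.3935]
tool_rot: [3.141, 0.0, 1.523]
ft_force: [-0.4, -1.3, 0.5]
grip_width: 0.0456
gripper_force: 0.0
```

```bash
python3 -c "
from h import *
Y=B[2]+np.pi/2
plan((*fr(B,(.028,-.064)),.2,Y,0,30),(*fr(B,(.028,-.064)),.077,Y,0,30))
f=grab_frame('scene')
crop(f['color'],160,180,370,325,3.8,'pics/c8.png')"
```

```text
t 14.18 tip [0.4947 0.1458 0.2025] yaw 1.5226 f [-0.4 -1.3  0.5] w 0.0456
1 x [0.0012, -0.0009, 0.005, -0.0029, 0.0]
5 x [0.0, 0.0, 0.0492, 0.0, 0.0]
```

View pics/c8.png

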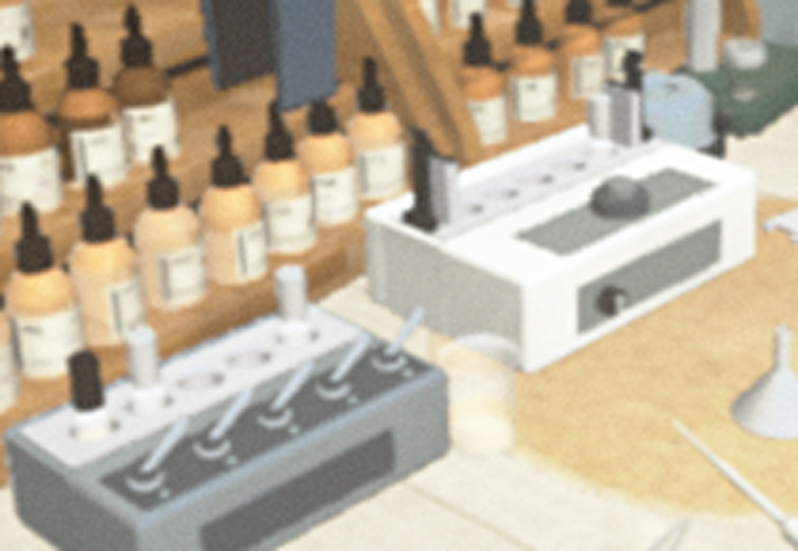

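Emit:
servo_tool(
  motion=[
    [[0.001,-0.001,0.04,-0.003,0],[0,0,0.06,0,0],[0,0,0.06,0,0],[0,0,0.05,0,0],[0,0,0.03,0,0],[0,0,0.009,0,0],[0,0,0,0,0],[0,0,0,0,0],[0,0,0,0,-1],[0,0,0,0,-1],[0,0,0,0,-1],[0,0,0,0,-1],[0,0,0,0,-1]],
  ],
)

```text
time: 15.32
ee_pos: [0.4942, 0.1474, 0.2692]
tool_rot: [3.141, -0.0, 1.533]
ft_force: [0.3, 0.1, 0.2]
grip_width: 0.0158
gripper_force: 15.2
```

Emit:
servo_tool(
  motion=[
    [[0,0,-0.02,0,-1],[0,0,-0.05,0,-1],[0,0,-0.06,0,-1],[0,0,-0.06,0,-1],[0,0,-0.06,0,-1],[0,0,-0.034,0,-1],[0,0,0,0,-1],[0,0,0,0,-1],[0,0,0,0,-1],[0,0,0,0,-1]],
  ],
)

```text
time: 16.15
ee_pos: [0.4937, 0.1473, 0.4093]
tool_rot: [-3.139, 0.001, 1.533]
ft_force: [-0.2, -0.1, -1.1]
grip_width: 0.0155
gripper_force: 15.0
```

```bash
python3 -c "
from h import *
Y=S[2]+np.pi/2
p=fr(S,(.028,-.032))
plan((*p,.22,Y,-1,30))"
```

```text
t 16.15 tip [0.4937 0.1473 0.2183] yaw 1.5334 f [-0.2 -0.1 -1.1] w 0.0155
9 x [-0.0586, 0.0087, -0.0004, 0.0002, -1.0]
```

Emit:
servo_tool(
  motion=[
    [[-0.03,0.004,0,0.002,-1],[-0.055,0.008,0,0,-1],[-0.06,0.009,0,0,-1],[-0.06,0.009,0,0,-1],[-0.06,0.009,0,0,-1],[-0.06,0.009,0,0,-1],[-0.06,0.009,0,0,-1],[-0.06,0.009,0,0,-1],[-0.05,0.008,0,0,-1],[-0.032,0.005,0,0,-1],[0,0,0,0,-1],[0,0,0,0,-1],[0,0,0.04,0,-1],[0,0,0.05,0,-1],[0,0,0.05,0,-1],[0,0,0.03,0,-1],[0,0,0,0,-1],[0,0,0,0,-1],[0,0,0,0,-1],[0,0,0,0,-1]],
  ],
)

```text
time: 17.82
ee_pos: [0.5226, -0.1173, 0.3271]
tool_rot: [3.139, 0.0, 1.528]
ft_force: [0.1, 0.2, 0.1]
grip_width: 0.0153
gripper_force: 15.0
```

```bash
python3 -c "
from h import *
Y=S[2]+np.pi/2
p=fr(S,(.028,-.032))
plan((*p,.133,Y,-1,30),(*p,.091,Y,-1,5))"
```

```text
t 17.82 tip [ 0.5226 -0.1173  0.1361] yaw 1.5276 f [0.1 0.2 0.1] w 0.0153
1 x [-0.001, 0.0011, 0.0062, -0.0001, -1.0]
9 x [0.0, 0.0, 0.0093, 0.0, -1.0]
```

Emit:
servo_tool(
  motion=[
    [[-0.001,0.001,0.006,0,-1],[0,0,0.01,0,-1],[0,0,0.01,0,-1],[0,0,0.01,0,-1],[0,0,0.01,0,-1],[0,0,0.01,0,-1],[0,0,0.01,0,-1],[0,0,0.01,0,-1],[0,0,0.01,0,-1],[0,0,0,0,-1],[0,0,0,0,-1],[0,0,0,0,-1]],
  ],
)

```text
time: 18.82
ee_pos: [0.5227, -0.1182, 0.2829]
tool_rot: [3.141, 0.0, 1.527]
ft_force: [0.1, 0.2, -0.1]
grip_width: 0.0155
gripper_force: 15.0
```

Emit:
servo_tool(
  motion=[
    [[0,0,0,0,-0.1],[0,0,0,0,-0.1],[0,0,0,0,-0.1],[0,0,-0.02,0,-0.1],[0,0,-0.05,0,-0.1],[0,0,-0.06,0,0],[0,0,-0.06,0,0],[0,0,-0.03,0,0]],
  ],
)

```text
time: 19.48
ee_pos: [0.523, -0.1182, 0.3974]
tool_rot: [3.135, 0.001, 1.527]
ft_force: [0.3, -0.3, 0.4]
grip_width: 0.0458
gripper_force: 0.0
```

```bash
python3 -c "
from h import *
Y=B[2]+np.pi/2
p=fr(B,(.028,.032))
plan((*p,.2,Y,0,30))"
```

```text
t 19.48 tip [ 0.523  -0.1182  0.2064] yaw 1.527 f [ 0.3 -0.3  0.4] w 0.0458
13 x [0.0553, -0.0063, 0.001, -0.0001, 0.0]
```

Emit:
servo_tool(
  motion=[
    [[0.03,-0.004,0,0.001,0],[0.06,-0.007,0,0,0],[0.065,-0.007,0,0,0],[0.065,-0.007,0,0,0],[0.065,-0.007,0,0,0],[0.065,-0.007,0,0,0],[0.065,-0.007,0,0,0],[0.065,-0.007,0,0,0],[0.065,-0.007,0,0,0],[0.065,-0.008,0,0,0],[0.06,-0.008,0,0,0],[0.049,-0.006,0,0,0],[0,0,0,0,0],[0,0,0,0,0],[0,0,0,0,0],[0,0,0,0,0],[0,0,0,0,0]],
  ],
)

```text
time: 20.9
ee_pos: [0.4986, 0.2418, 0.393]
tool_rot: [3.141, 0.0, 1.522]
ft_force: [-0.2, 0.1, 0.7]
grip_width: 0.0455
gripper_force: 0.0
```

```bash
python3 -c "
from h import *
Y=B[2]+np.pi/2
p=fr(B,(.028,.032))
plan((*p,.2,Y,0,30),(*p,.077,Y,0))"
```

```text
t 20.9 tip [0.4986 0.2418 0.202 ] yaw 1.5224 f [-0.2  0.1  0.7] w 0.0455
1 x [0.0011, -0.0013, 0.004, -0.003, 0.0]
4 x [0.0, 0.0, 0.0615, 0.0, 0.0]
```

Same grip-and-lift pattern, then to shaker well y=0.

Emit:
servo_tool(
  motion=[
    [[0.001,-0.001,0.04,-0.003,0],[0,0,0.06,0,0],[0,0,0.06,0,0],[0,0,0.05,0,0],[0,0,0.03,0,0],[0,0,0.009,0,0],[0,0,0,0,0],[0,0,0,0,0],[0,0,0,0,-1],[0,0,0,0,-1],[0,0,0,0,-1],[0,0,0,0,-1],[0,0,0,0,-1]],
  ],
)

```text
time: 21.98
ee_pos: [0.498, 0.2434, 0.2687]
tool_rot: [3.141, -0.0, 1.533]
ft_force: [0.0, -0.9, 0.4]
grip_width: 0.0154
gripper_force: 15.1
```

Emit:
servo_tool(
  motion=[
    [[0,0,-0.02,0,-1],[0,0,-0.05,0,-1],[0,0,-0.06,0,-1],[0,0,-0.06,0,-1],[0,0,-0.06,0,-1],[0,0,-0.034,0,-1],[0,0,0,0,-1],[0,0,0,0,-1],[0,0,0,0,-1],[0,0,0,0,-1]],
  ],
)

```text
time: 22.82
ee_pos: [0.4977, 0.2432, 0.4087]
tool_rot: [-3.139, 0.002, 1.533]
ft_force: [0.3, -0.8, -0.9]
grip_width: 0.0156
gripper_force: 15.0
```

```bash
python3 -c "
from h import *
Y=S[2]+np.pi/2
p=fr(S,(.028,0))
plan((*p,.22,Y,-1,30))"
```

```text
t 22.82 tip [0.4977 0.2432 0.2177] yaw 1.5333 f [ 0.3 -0.8 -0.9] w 0.0156
12 x [-0.0546, 0.0065, -0.0004, 0.0001, -1.0]
```

Emit:
servo_tool(
  motion=[
    [[-0.03,0.004,0,0.002,-1],[-0.055,0.006,0,0,-1],[-0.06,0.007,0,0,-1],[-0.06,0.007,0,0,-1],[-0.06,0.007,0,0,-1],[-0.06,0.007,0,0,-1],[-0.06,0.007,0,0,-1],[-0.06,0.007,0,0,-1],[-0.06,0.007,0,0,-1],[-0.06,0.007,0,0,-1],[-0.055,0.007,0,0,-1],[-0.035,0.005,0,0,-1],[0,0,0,0,-1],[0,0,0.04,0,-1],[0,0,0.05,0,-1],[0,0,0.05,0,-1],[0,0,0.03,0,-1],[0,0,0,0,-1],[0,0,0,0,-1],[0,0,0,0,-1]],
  ],
)

```text
time: 24.48
ee_pos: [0.5231, -0.0852, 0.3258]
tool_rot: [3.141, 0.0, 1.527]
ft_force: [-0.2, 0.2, -1.0]
grip_width: 0.0155
gripper_force: 15.0
```

```bash
python3 -c "
from h import *
Y=S[2]+np.pi/2
p=fr(S,(.028,0))
plan((*p,.133,Y,-1,30),(*p,.091,Y,-1,5))"
```

```text
t 24.48 tip [ 0.5231 -0.0852  0.1348] yaw 1.5274 f [-0.2  0.2 -1. ] w 0.0155
1 x [-0.0013, 0.0028, 0.0037, -0.0002, -1.0]
9 x [0.0, 0.0, 0.0093, 0.0, -1.0]
```

Emit:
servo_tool(
  motion=[
    [[-0.0013,0.0028,0.004,0,-1],[0,0,0.01,0,-1],[0,0,0.01,0,-1],[0,0,0.01,0,-1],[0,0,0.01,0,-1],[0,0,0.01,0,-1],[0,0,0.01,0,-1],[0,0,0.01,0,-1],[0,0,0.01,0,-1],[0,0,0,0,-1],[0,0,0,0,-1],[0,0,0,0,-1]],
  ],
)

```text
time: 25.48
ee_pos: [0.5242, -0.0862, 0.2834]
tool_rot: [3.141, 0.0, 1.527]
ft_force: [1.0, 0.8, -0.9]
grip_width: 0.0152
gripper_force: 15.0
```

Emit:
servo_tool(
  motion=[
    [[0,0,0,0,-0.1],[0,0,0,0,-0.1],[0,0,0,0,-0.1],[0,0,-0.02,0,-0.1],[0,0,-0.05,0,-0.1],[0,0,-0.06,0,0],[0,0,-0.06,0,0],[0,0,-0.03,0,0]],
  ],
)

```text
time: 26.15
ee_pos: [0.5245, -0.0863, 0.3978]
tool_rot: [3.135, 0.001, 1.527]
ft_force: [1.2, -0.0, 0.3]
grip_width: 0.045
gripper_force: 0.0
```

```bash
python3 -c "
from h import *
Y=B[2]+np.pi/2
p=fr(B,(.028,.064))
plan((*p,.2,Y,0,30))"
```

```text
t 26.15 tip [ 0.5245 -0.0863  0.2068] yaw 1.5269 f [ 1.2 -0.   0.3] w 0.045
13 x [0.0553, -0.0063, 0.0011, -0.0001, 0.0]
```

Emit:
servo_tool(
  motion=[
    [[0.03,-0.004,0,0.001,0],[0.06,-0.007,0,0,0],[0.065,-0.007,0,0,0],[0.065,-0.007,0,0,0],[0.065,-0.007,0,0,0],[0.065,-0.007,0,0,0],[0.065,-0.007,0,0,0],[0.065,-0.007,0,0,0],[0.065,-0.007,0,0,0],[0.065,-0.008,0,0,0],[0.06,-0.008,0,0,0],[0.049,-0.006,0,0,0],[0,0,0,0,0],[0,0,0,0,0],[0,0,0,0,0],[0,0,0,0,0],[0,0,0,0,0]],
  ],
)

```text
time: 27.57
ee_pos: [0.5001, 0.2737, 0.3935]
tool_rot: [3.141, 0.0, 1.522]
ft_force: [0.6, -0.1, -0.5]
grip_width: 0.0457
gripper_force: 0.0
```

```bash
python3 -c "
from h import *
Y=B[2]+np.pi/2
p=fr(B,(.028,.064))
plan((*p,.2,Y,0,30),(*p,.077,Y,0))"
```

```text
t 27.57 tip [0.5001 0.2737 0.2025] yaw 1.5223 f [ 0.6 -0.1 -0.5] w 0.0457
1 x [0.0012, -0.0017, 0.005, -0.003, 0.0]
4 x [0.0, 0.0, 0.0615, 0.0, 0.0]
```

Emit:
servo_tool(
  motion=[
    [[0.001,-0.002,0.04,-0.003,0],[0,0,0.06,0,0],[0,0,0.06,0,0],[0,0,0.05,0,0],[0,0,0.03,0,0],[0,0,0.009,0,0],[0,0,0,0,0],[0,0,0,0,0],[0,0,0,0,-1],[0,0,0,0,-1],[0,0,0,0,-1],[0,0,0,0,-1],[0,0,0,0,-1]],
  ],
)

```text
time: 28.65
ee_pos: [0.499, 0.2754, 0.2692]
tool_rot: [3.141, -0.0, 1.533]
ft_force: [0.3, -0.5, -1.0]
grip_width: 0.0152
gripper_force: 15.1
```

Emit:
servo_tool(
  motion=[
    [[0,0,-0.02,0,-1],[0,0,-0.05,0,-1],[0,0,-0.06,0,-1],[0,0,-0.06,0,-1],[0,0,-0.06,0,-1],[0,0,-0.034,0,-1],[0,0,0,0,-1],[0,0,0,0,-1],[0,0,0,0,-1],[0,0,0,0,-1]],
  ],
)

```text
time: 29.48
ee_pos: [0.4987, 0.2752, 0.4091]
tool_rot: [-3.139, 0.002, 1.533]
ft_force: [1.3, -0.1, 0.2]
grip_width: 0.0155
gripper_force: 15.0
```

```bash
python3 -c "
from h import *
Y=S[2]+np.pi/2
p=fr(S,(.028,.032))
plan((*p,.22,Y,-1,30))"
```

```text
t 29.48 tip [0.4987 0.2752 0.2181] yaw 1.5333 f [ 1.3 -0.1  0.2] w 0.0155
12 x [-0.0546, 0.0066, -0.0003, 0.0001, -1.0]
```

Emit:
servo_tool(
  motion=[
    [[-0.03,0.004,0,0.002,-1],[-0.055,0.007,0,0,-1],[-0.06,0.007,0,0,-1],[-0.06,0.007,0,0,-1],[-0.06,0.007,0,0,-1],[-0.06,0.007,0,0,-1],[-0.06,0.007,0,0,-1],[-0.06,0.008,0,0,-1],[-0.06,0.008,0,0,-1],[-0.06,0.008,0,0,-1],[-0.055,0.007,0,0,-1],[-0.035,0.004,0,0,-1],[0,0,0,0,-1],[0,0,0.04,0,-1],[0,0,0.05,0,-1],[0,0,0.05,0,-1],[0,0,0.03,0,-1],[0,0,0,0,-1],[0,0,0,0,-1],[0,0,0,0,-1]],
  ],
)

```text
time: 31.15
ee_pos: [0.5255, -0.0535, 0.3265]
tool_rot: [3.14, 0.0, 1.527]
ft_force: [0.3, -0.7, 0.4]
grip_width: 0.0152
gripper_force: 15.0
```

```bash
python3 -c "
from h import *
Y=S[2]+np.pi/2
p=fr(S,(.028,.032))
plan((*p,.133,Y,-1,30),(*p,.091,Y,-1,5))"
```

```text
t 31.15 tip [ 0.5255 -0.0535  0.1355] yaw 1.5272 f [ 0.3 -0.7  0.4] w 0.0152
1 x [-0.0008, 0.0008, 0.005, -0.0002, -1.0]
9 x [0.0, 0.0, 0.0093, 0.0, -1.0]
```

Emit:
servo_tool(
  motion=[
    [[-0.001,0.001,0.005,0,-1],[0,0,0.01,0,-1],[0,0,0.01,0,-1],[0,0,0.01,0,-1],[0,0,0.01,0,-1],[0,0,0.01,0,-1],[0,0,0.01,0,-1],[0,0,0.01,0,-1],[0,0,0.01,0,-1],[0,0,0,0,-1],[0,0,0,0,-1],[0,0,0,0,-1]],
  ],
)

```text
time: 32.15
ee_pos: [0.5258, -0.0541, 0.2833]
tool_rot: [3.141, 0.0, 1.527]
ft_force: [-0.7, -0.7, 0.1]
grip_width: 0.0156
gripper_force: 15.0
```

Emit:
servo_tool(
  motion=[
    [[0,0,0,0,-0.1],[0,0,0,0,-0.1],[0,0,0,0,-0.1],[0,0,-0.02,0,-0.1],[0,0,-0.05,0,-0.1],[0,0,-0.06,0,0],[0,0,-0.06,0,0],[0,0,-0.03,0,0]],
  ],
)

```text
time: 32.82
ee_pos: [0.5261, -0.0541, 0.3979]
tool_rot: [3.135, 0.001, 1.527]
ft_force: [0.4, -0.7, -0.3]
grip_width: 0.0456
gripper_force: 0.0
```

Emit:
servo_tool(
  motion=[
    [[-0.03,-0.03,0,0,0],[-0.03,-0.06,0,0,0],[-0.03,-0.06,0,0,0],[-0.03,-0.06,0,0,0],[-0.03,-0.06,0,0,0],[0.06,0,0,0,0],[0.06,0,0,0,0],[0.06,0,0,0,0],[0.06,0,0,0,0],[0.06,0,0,0,0],[0.06,0,0,0,0],[0.06,0,0,0,0],[0.06,0,0,0,0],[0,0,0,0,0]],
  ],
)

```text
time: 33.98
ee_pos: [0.3982, 0.1202, 0.3942]
tool_rot: [3.14, -0.003, 1.532]
ft_force: [-0.2, -0.1, -0.3]
grip_width: 0.0457
gripper_force: 0.0
```

```bash
python3 -c "
from h import *
plan()
f=grab_frame('top');im=f['color']
a=cv2.resize(im[170:270,265:399],None,fx=5.5,fy=5.5,interpolation=2)
a=cv2.resize(im[165:275,270:500],None,fx=3.45,fy=3.45,interpolation=2)
g=grab_frame('scene')['color'];b=cv2.resize(g[180:275,240:400],None,fx=3.4,fy=3.4,interpolation=2)[:220]
b=cv2.copyMakeBorder(b,0,0,0,a.shape[1]-b.shape[1],0)
cv2.imwrite('pics/c9.png',np.vstack([a,b])[:,:,::-1])"
```

```text
t 33.98 tip [0.3982 0.1202 0.2032] yaw 1.5315 f [-0.2 -0.1 -0.3] w 0.0457
```

View pics/c9.png

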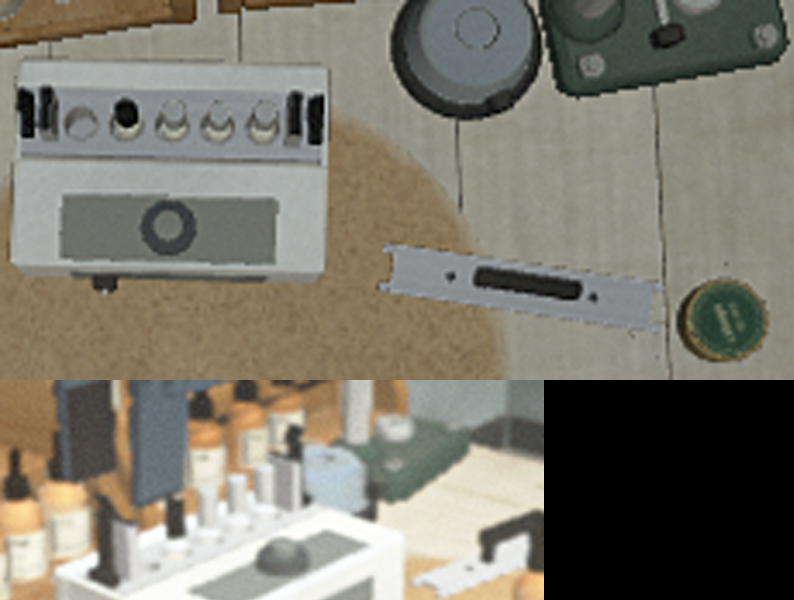

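```bash
cat >> h.py <<'E'
def handle(f,z=.028,win=(385,500,215,290)):
    u0,u1,v0,v1=win
    g=f["color"][v0:v1,u0:u1].max(2);m=(g<75).astype(np.uint8)
    n,l,st,c=cv2.connectedComponentsWithStats(m)
    print([(s.tolist()) for s in st[1:] if s[4]>25])
    k=1+np.argmax(st[1:,4]);v,u=np.nonzero(l==k)
    w=np.clip(110-g[v,u].astype(float),0,70)
    P=np.array([pix2w(f,a+u0,b+v0,z)[:2] for a,b in zip(u,v)])
    m=P.mean(0);e=np.linalg.svd(P-m)[2][0];e=e*np.sign(e[1])
    L=(P-m)@e
    return m+e*(L.max()+L.min())/2,np.arctan2(-e[0],e[1]),np.ptp(L)
E
python3 -c "
from h import *
f=grab_frame('top')
m,a,L=handle(f);print(m,a,L)
for t in(-38,38):
  for z in(35,):pass
print('ends px',w2pix(f,[[*fr([*m,a],(0,.095)),.006],[*fr([*m,a],(0,-.095)),.006]]))
plan((m[0],m[1],.2,a+np.pi/2,0,30))"
```

```text
[[22, 28, 32, 9, 172], [81, 34, 9, 20, 45], [86, 34, 20, 19, 183]]
[ 0.38578582 -0.47885449] 0.37082753813279484 0.04452917086966908
ends px [[442.49470829 272.38129818]
 [512.14101066 243.99828391]]
t 34.13 tip [0.3978 0.1165 0.2027] yaw 1.5281 f [-0.4  0.4 -0.7] w 0.0459
[[-0.0595, 0.0013, 0.0003, -0.0066, 0.0], [-0.0595, 0.0001, 0.0003, -0.0066, 0.0], [-0.0595, -0.0011, 0.0003, -0.0066, 0.0], [-0.0595, -0.0024, 0.0003, -0.0066, 0.0], [-0.0594, -0.0036, 0.0003, -0.0066, 0.0], [-0.0594, -0.0048, 0.0003, -0.0066, 0.0], [-0.0592, -0.006, 0.0003, -0.0066, 0.0], [-0.0591, -0.0073, 0.0003, -0.0066, 0.0], [-0.0589, -0.0085, 0.0003, -0.0066, 0.0], [-0.0588, -0.0097, 0.0003, -0.0066, 0.0], [-0.0585, -0.0109, 0.0003, -0.0066, 0.0], [-0.0583, -0.0121, 0.0003, -0.0066, 0.0], [-0.058, -0.0133, 0.0003, -0.0066, 0.0], [-0.0578, -0.0145, 0.0003, -0.0066, 0.0], [-0.0574, -0.0157, 0.0003, -0.0066, 0.0], [-0.0571, -0.0169, 0.0003, -0.0066, 0.0], [-0.0567, -0.0181, 0.0003, -0.0066, 0.0], [-0.0564, -0.0192, 0.0003, -0.0066, 0.0], [-0.0559, -0.0204, 0.0003, -0.0066, 0.0], [-0.0555, -0.0216, 0.0003, -0.0066, 0.0]]
```

It picked up the tin; narrow the window.

```bash
python3 -c "
from h import *
f=grab_frame('top')
m,a,L=handle(f,win=(385,460,215,290));print(m,a,L)
print('ends px',w2pix(f,[[*fr([*m,a],(0,.095)),.006],[*fr([*m,a],(0,-.095)),.006]]))
plan((m[0],m[1],.2,1.528,0,30))"
```

```text
[[22, 28, 32, 9, 172]]
[ 0.41387906 -0.33881421] -0.15939136888738964 0.07656876209169569
ends px [[383.1716258  242.42888368]
 [458.5272179  253.24745555]]
t 34.18 tip [0.3979 0.116  0.2026] yaw 1.5267 f [ 0.2  0.4 -1. ] w 0.0456
16 x [-0.0567, 0.0045, 0.0003, 0.0, 0.0]
```

Emit:
servo_tool(
  motion=[
    [[-0.03,0.004,0,0,0],[-0.055,0.004,0,0,0],[-0.06,0.005,0,0,0],[-0.06,0.005,0,0,0],[-0.06,0.005,0,0,0],[-0.06,0.005,0,0,0],[-0.06,0.005,0,0,0],[-0.06,0.005,0,0,0],[-0.06,0.005,0,0,0],[-0.06,0.005,0,0,0],[-0.06,0.005,0,0,0],[-0.06,0.005,0,0,0],[-0.06,0.005,0,0,0],[-0.06,0.004,0,0,0],[-0.06,0.003,0,0,0],[-0.042,0.002,0,0.018,0],[0,0,0,0.018,0],[0,0,0,0,0],[0,0,0,0,0],[0,0,0,0,0]],
  ],
)

```text
time: 35.85
ee_pos: [0.4134, -0.3381, 0.3934]
tool_rot: [-3.141, -0.0, 1.414]
ft_force: [0.4, -0.4, -0.6]
grip_width: 0.0454
gripper_force: 0.0
```

```bash
python3 -c "
from h import *
m,a=(.4139,-.3387),-.1592
plan((*m,.2,a+np.pi/2,0,30),(*m,.014,a+np.pi/2,0))
f=grab_frame('scene')['color'];f2=grab_frame('top')['color']
a=cv2.resize(f[180:280,330:460],None,fx=4,fy=4,interpolation=2)
b=cv2.resize(f2[210:280,370:500],None,fx=4,fy=4,interpolation=2)
cv2.imwrite('pics/c10.png',np.vstack([a,b])[:590,:,::-1])"
```

```text
t 35.85 tip [ 0.4134 -0.3381  0.2024] yaw 1.4142 f [ 0.4 -0.4 -0.6] w 0.0454
1 x [-0.0011, 0.0011, 0.0047, 0.0008, 0.0]
6 x [0.0, 0.0, 0.062, 0.0, 0.0]
```

View pics/c10.png

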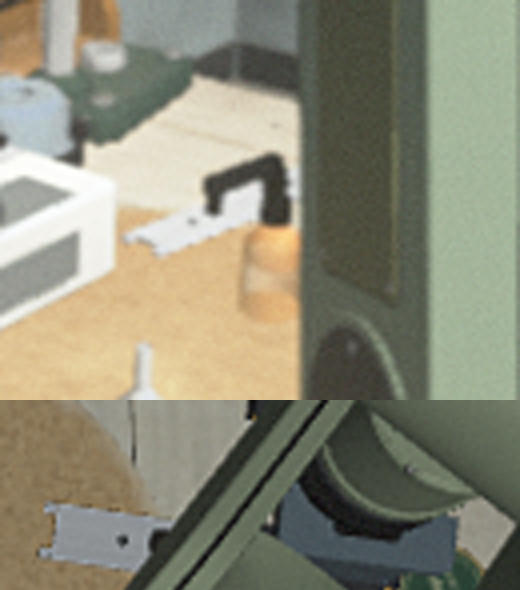

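Emit:
servo_tool(
  motion=[
    [[-0.001,0.001,0.04,0.001,0],[0,0,0.06,0,0],[0,0,0.06,0,0],[0,0,0.06,0,0],[0,0,0.06,0,0],[0,0,0.05,0,0],[0,0,0.03,0,0],[0,0,0.015,0,0],[0,0,0.006,0,0],[0,0,0,0,0],[0,0,0,0,0]],
  ],
  squeeze=30,
)

```text
time: 36.87
ee_pos: [0.415, -0.3388, 0.2038]
tool_rot: [3.14, 0.001, 1.411]
ft_force: [-0.7, -0.9, 1.1]
grip_width: 0.0455
gripper_force: 0.0
```

Emit:
servo_tool(
  motion=[
    [[0,0,0,0,-1],[0,0,0,0,-1],[0,0,0,0,-1],[0,0,0,0,-1],[0,0,0,0,-1],[0,0,0,0,-1]],
  ],
  squeeze=30,
)

```text
time: 37.37
ee_pos: [0.4145, -0.3386, 0.203]
tool_rot: [3.142, 0.0, 1.411]
ft_force: [-0.4, 0.0, 3.5]
grip_width: 0.0138
gripper_force: 30.0
```

```bash
python3 -c "
from h import *
plan()
f2=grab_frame('top')['color']
crop(f2,360,200,500,290,5,'pics/c11.png')
Y=S[2]+np.pi/2;p=fr(S,(.028,0));q=sense()['ee_pos']
plan((q[0],q[1],.2,1.413,-1),(*p,.2,1.413,-1,30))"
```

```text
t 37.37 tip [ 0.4145 -0.3386  0.012 ] yaw 1.4108 f [-0.4  0.   3.5] w 0.0138
t 37.42 tip [ 0.4145 -0.3386  0.012 ] yaw 1.4107 f [-0.2 -0.2  2.6] w 0.0141
6 x [0.0, 0.0, -0.0627, -0.0001, -1.0]
10 x [0.0534, 0.0138, 0.0, 0.0, -1.0]
```

Emit:
servo_tool(
  motion=[
    [[0,0,-0.02,0,-1],[0,0,-0.05,0,-1],[0,0,-0.06,0,-1],[0,0,-0.06,0,-1],[0,0,-0.06,0,-1],[0,0,-0.06,0,-1],[0,0,-0.04,0,-1],[0,0,-0.026,0,-1],[0,0,0,-0.018,-1],[0,0,0,-0.019,-1],[0,0,0,0,-1],[0,0,0,0,-1]],
  ],
)

```text
time: 38.42
ee_pos: [0.4144, -0.3384, 0.391]
tool_rot: [-3.142, -0.0, 1.525]
ft_force: [-0.0, -0.5, -1.1]
grip_width: 0.0137
gripper_force: 30.0
```

```bash
python3 -c "
from h import *
x=sense();print(x['gripper_force'],x['ft_torque'])
Y=S[2]+np.pi/2;p=fr(S,(.028,0))
plan((*p,.2,Y,-1,30))"
```

```text
29.999614655971527 [-0.0045666  -0.1043667   0.06244592]
t 38.42 tip [ 0.4144 -0.3384  0.2   ] yaw 1.5255 f [-0.  -0.5 -1.1] w 0.0137
10 x [0.0515, 0.0197, 0.0, -0.0001, -1.0]
```

Emit:
servo_tool(
  motion=[
    [[0.02,0.008,0,0,-1],[0.04,0.015,0,0,-1],[0.05,0.019,0,0,-1],[0.05,0.019,0,0,-1],[0.05,0.019,0,0,-1],[0.05,0.019,0,0,-1],[0.05,0.019,0,0,-1],[0.05,0.019,0,0,-1],[0.05,0.019,0,0,-1],[0.05,0.019,0,0,-1],[0.035,0.013,0,0,-1],[0.02,0.009,0,0,-1],[0,0,0,0,-1],[0,0,0,0,-1],[0,0,0,0,-1],[0,0,0,0,-1]],
  ],
)

```text
time: 39.75
ee_pos: [0.5239, -0.0865, 0.3907]
tool_rot: [-3.141, 0.0, 1.526]
ft_force: [-0.1, 0.2, -1.6]
grip_width: 0.0135
gripper_force: 30.0
```

```bash
python3 -c "
from h import *
Y=S[2]+np.pi/2;p=fr(S,(.028,0))
plan((*p,.2,Y,-1,30),(*p,.152,Y,-1,10))
"
```

```text
t 39.75 tip [ 0.5239 -0.0865  0.1997] yaw 1.5256 f [-0.1  0.2 -1.6] w 0.0135
1 x [0.0014, 0.0013, -0.0006, -0.0008, -1.0]
5 x [0.0, 0.0, 0.0192, 0.0, -1.0]
```

Lower to just above the hook tops (underside ≈ 0.138) and look.

Emit:
servo_tool(
  motion=[
    [[0.0014,0.0013,0.02,-0.0008,-1],[0,0,0.025,0,-1],[0,0,0.025,0,-1],[0,0,0.02,0,-1],[0,0,0.01,0,-1],[0,0,0,0,-1],[0,0,0,0,-1],[0,0,0,0,-1],[0,0,0,0,-1]],
  ],
)

```text
time: 40.5
ee_pos: [0.5252, -0.085, 0.3414]
tool_rot: [3.14, 0.0, 1.529]
ft_force: [-0.4, -0.3, -1.4]
grip_width: 0.0141
gripper_force: 30.0
```

```bash
python3 -c "
from h import *
Y=S[2]+np.pi/2;p=fr(S,(.028,0))
plan((*p,.146,Y,-1,30),(*p,.124,Y,-1,10))
f=grab_frame('top')['color'];g=grab_frame('scene')['color']
a=cv2.resize(f[175:225,265:375],None,fx=6,fy=6,interpolation=2)
b=cv2.resize(g[180:240,245:355],None,fx=6,fy=6,interpolation=2)[:290]
cv2.imwrite('pics/c12.png',np.vstack([a,b])[:,:,::-1])
fr_=grab_frame('top')
q=sense()['ee_pos'];o=[q[0],q[1],sense()['tool_rot'][2]-np.pi/2]
for l in((-.018,.103),(.018,.103),(0,.095),(0,-.095)): print('plate',l,((w2pix(fr_,[*fr(o,l),q[2]-.191-.006])-[265,175]+.5)*6-.5).round())
"
```

```text
t 40.5 tip [ 0.5252 -0.085   0.1504] yaw 1.5295 f [-0.4 -0.3 -1.4] w 0.0141
1 x [-0.0016, -0.0012, 0.0089, 0.0005, -1.0]
3 x [0.0, 0.0, 0.0147, 0.0, -1.0]
plate (-0.018, 0.103) [[ 50. 154.]]
plate (0.018, 0.103) [[54. 62.]]
plate (0, 0.095) [[ 73. 108.]]
plate (0, -0.095) [[575. 120.]]
```

View pics/c12.png

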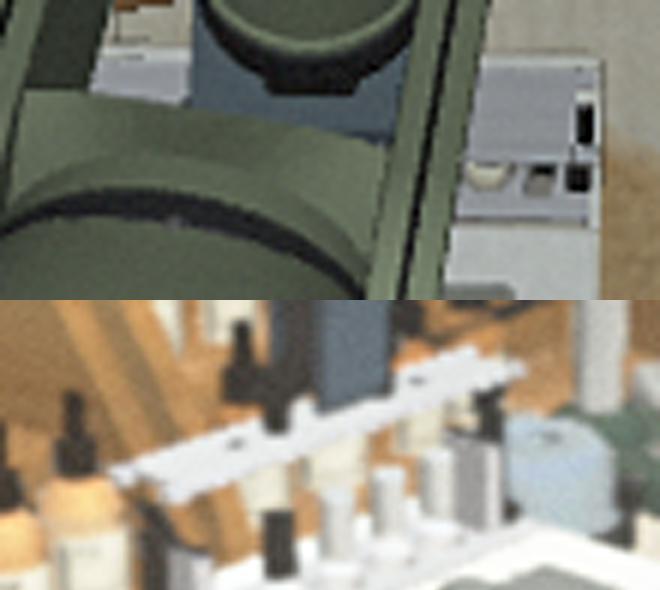

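```bash
python3 -c "
from h import *
f=grab_frame('top');im=f['color'].astype(int)
q=sense()['ee_pos'];o=[q[0],q[1],sense()['tool_rot'][2]-np.pi/2];z=q[2]-.191-.006
print(o,z)
for l in((.018,-.08),(-.018,-.08)): print('plate',l,w2pix(f,[*fr(o,l),z]),w2pix(f,[*fr(o,l),z-.006]))
for x in(36,28,20): print('hook',w2pix(f,[*fr(S,(x/1e3,-.099)),.134]))
for u in(346,349,352,355,357,359,361,362,363,364,365): print(u,im[182:208,u].sum(1)//3)
"
```

```text
[np.float64(0.5249747750727712), np.float64(-0.08495431425415148), np.float64(-0.04127806559159075)] 0.1441324175702639
plate (0.018, -0.08) [[353.94090004 186.72468134]] [[353.78489001 187.37469413]]
plate (-0.018, -0.08) [[353.64953877 202.26275214]] [[353.49444924 202.82875635]]
hook [[362.3150818  192.52750417]]
hook [[362.25389206 195.94787686]]
hook [[362.19257911 199.37513698]]
346 [153 141 160 173 155 143 138 141 142 142 140 139 138 143 140 143 139 137
 142 151  99 171 162 143 124 144]
349 [147 136 155 172 148 141 139 141 141 142 142 140 139 144 139 143 141 131
 145 155 125 110 120 123 147 151]
352 [147 134 155 173 148 144 139 138 140 140 142 142 137 143 141 141 141 134
 143 159 120 130 134 109  98 123]
355 [144 128 153 175 120 136 140 140 141 141 141 139 137 147 139 142 140 136
 146 151  82  19  93 111 109 113]
357 [146 120 153 182 112 137 140 138 142 143 141 140 138 141 142 143 140 137
 143 150  90  76  95 129 148 147]
359 [146 126 152 177 152 142 139 138 142 143 142 142 139 141 141 143 142 139
 145 151  75  60  66  63  80 144]
361 [145 122 150 174 148 147 147 141 172 187 108  46  44  50  48  49  41 106
 150 165  83  22  21  24   4 150]
362 [149 123 152 175 148 154 144 136 151 183 112  31   9   6  16   7   2  90
 147 159  99  33  16  16   0 145]
363 [147 138 147 177 149 157 144 137 139 173  87   9   0   6   4   5  36  95
 149 153 103  88  90  85 117 171]
364 [145 144 144 163 164 155 153 163 166 181 177 183 189 189 190 191 187 146
 120 160 147 179 185 180 180 182]
365 [145 143 147 111 110 107 108 105 119 112 110 114 111 108 103 104 100  94
  85  82  77  88  85  87 113 115]
```

```bash
python3 -c "
from h import *
Y=S[2]+np.pi/2;p=fr(S,(.027,0))
plan((*p,.146,Y,-1,30),(*p,.130,Y,-1,10))"
```

```text
t 40.7 tip [ 0.525  -0.085   0.1501] yaw 1.5295 f [ 1.   0.7 -1.2] w 0.0139
1 x [-0.0018, -0.0028, 0.0083, 0.0005, -1.0]
2 x [0.0, 0.0, 0.016, 0.0, -1.0]
```

Emit:
servo_tool(
  motion=[
    [[-0.0018,-0.0028,0.004,0.0005,-1],[0,0,0.005,0,-1],[0,0,0.006,0,-1],[0,0,0.006,0,-1],[0,0,0.006,0,-1],[0,0,0.006,0,-1],[0,0,0,0,-1],[0,0,0,0,-1],[0,0,0,0,-1]],
  ],
)

```text
time: 41.45
ee_pos: [0.5239, -0.0858, 0.3243]
tool_rot: [3.14, -0.0, 1.528]
ft_force: [1.6, -0.6, 0.9]
grip_width: 0.014
gripper_force: 30.0
```

Emit:
servo_tool(
  motion=[
    [[0,0,0.004,0,-1],[0,0,0.004,0,-1],[0,0,0.004,0,-1],[0,0,0,0,-1],[0,0,0,0,-1],[0,0,0,0,-1]],
  ],
)

```text
time: 41.95
ee_pos: [0.5233, -0.0858, 0.3176]
tool_rot: [-3.14, -0.0, 1.528]
ft_force: [1.1, 0.5, -3.7]
grip_width: 0.0138
gripper_force: 30.0
```

Emit:
servo_tool(
  motion=[
    [[0,0,0.004,0,-1],[0,0,0.003,0,-1],[0,0,0.002,0,-1],[0,0,0,0,-1],[0,0,0,0,-1],[0,0,0,0,-1]],
  ],
)

```text
time: 42.45
ee_pos: [0.5231, -0.0859, 0.315]
tool_rot: [-3.141, 0.0, 1.528]
ft_force: [-3.2, 0.3, 8.6]
grip_width: 0.014
gripper_force: 30.0
```

Emit:
servo_tool(
  motion=[
    [[0,0,0.003,0,-1],[0,0,0.002,0,-1],[0,0,0,0,-1],[0,0,0,0,-1],[0,0,0,0,-1]],
  ],
)

```text
time: 42.87
ee_pos: [0.5229, -0.0858, 0.3149]
tool_rot: [3.141, 0.001, 1.528]
ft_force: [-7.8, 2.0, 24.0]
grip_width: 0.0137
gripper_force: 30.0
```

Emit:
servo_tool(
  motion=[
    [[0,0,-0.005,0,-1],[0,0,0,0,-1],[0,0,0,0,-0.4],[0,0,0,0,-0.4],[0,0,0,0,-0.4],[0,0,0,0,-0.4],[0,0,-0.02,0,-0.4],[0,0,-0.04,0,-0.4],[0,0,-0.05,0,-0.4],[0,0,-0.05,0,-0.4],[0,-0.05,0,0,-0.4],[0,-0.06,0,0,-0.7],[0.05,-0.06,0,0,-1],[0.06,-0.06,0,0,-1],[0.06,-0.06,0,0,-1],[0.06,0,0,0,-1],[0.06,0,0,0,-1],[0.06,0,0,0,-1],[0.06,0,0,0,-1],[0,0,0,0,-1]],
  ],
)

```text
time: 44.53
ee_pos: [0.3886, 0.1276, 0.3946]
tool_rot: [3.14, -0.003, 1.532]
ft_force: [0.6, -0.6, 0.1]
grip_width: 0.0002
gripper_force: 0.0
```

```bash
python3 -c "
from h import *
plan()
f=grab_frame('top')['color'];g=grab_frame('scene')['color']
a=cv2.resize(f[175:225,265:375],None,fx=6,fy=6,interpolation=2)
b=cv2.resize(g[180:240,245:355],None,fx=6,fy=6,interpolation=2)[:290]
cv2.imwrite('pics/c13.png',np.vstack([a,b])[:,:,::-1])"
```

```text
t 44.53 tip [0.3886 0.1276 0.2036] yaw 1.5324 f [ 0.6 -0.6  0.1] w 0.0002
```

View pics/c13.png

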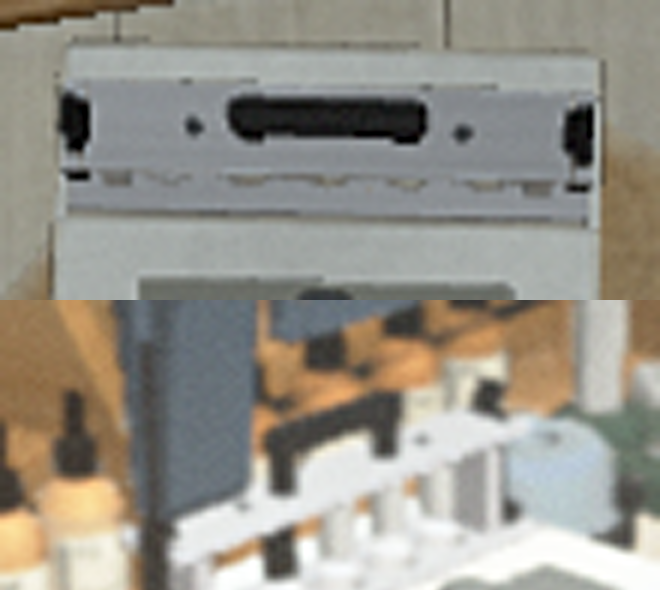

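```bash
python3 -c "
from h import *
Y=S[2]+np.pi/2;p=fr(S,(-.047,0))
plan((*p,.2,Y,-1,30),(*p,.097,Y,-1,30))"
```

```text
t 44.63 tip [0.3883 0.1248 0.2031] yaw 1.5308 f [-0.7 -0.7  0.5] w 0.0005
8 x [-0.0512, 0.0174, 0.0008, 0.0001, -1.0]
4 x [0.0, 0.0, 0.0515, 0.0, -1.0]
```

Emit:
servo_tool(
  motion=[
    [[-0.03,0.01,0,0,-1],[-0.055,0.019,0,0,-1],[-0.06,0.02,0,0,-1],[-0.06,0.02,0,0,-1],[-0.06,0.02,0,0,-1],[-0.06,0.02,0,0,-1],[-0.055,0.019,0,0,-1],[-0.03,0.011,0,0,-1],[0,0,0.04,0,-1],[0,0,0.05,0,-1],[0,0,0.05,0,-1],[0,0,0.04,0,-1],[0,0,0.02,0,-1],[0,0,0.01,0,-1],[0,0,0,0,-1],[0,0,0,0,-1],[0,0,0,0,-1]],
  ],
)

```text
time: 46.05
ee_pos: [0.4494, -0.0842, 0.2897]
tool_rot: [3.14, 0.001, 1.527]
ft_force: [-0.6, 0.9, -0.5]
grip_width: 0.0004
gripper_force: 0.0
```

```bash
python3 -c "
from h import *
Y=S[2]+np.pi/2;p=fr(S,(-.047,0))
plan((*p,.085,Y,-1,4))"
```

```text
t 46.05 tip [ 0.4494 -0.0842  0.0987] yaw 1.5274 f [-0.6  0.9 -0.5] w 0.0004
4 x [0.0008, 0.0001, 0.0069, 0.0, -1.0]
```

Emit:
servo_tool(
  motion=[
    [[0,0,0.007,0,-1],[0,0,0.007,0,-1],[0,0,0.005,0,-1],[0,0,0.004,0,-1],[0,0,0.003,0,-1],[0,0,0,0,-1],[0,0,0,0,-1],[0,0,0,0,-1]],
  ],
)

```text
time: 46.72
ee_pos: [0.4494, -0.0837, 0.277]
tool_rot: [3.14, 0.001, 1.528]
ft_force: [-2.0, -0.2, 10.3]
grip_width: 0.0005
gripper_force: 5.5
```

Emit:
servo_tool(
  motion=[
    [[0,0,0.002,0,-1],[0,0,0,0,-1],[0,0,0,0,-1],[0,0,0,0,-1],[0,0,-0.02,0,-1],[0,0,-0.05,0,-1],[0,0,-0.06,0,-1],[0,0,-0.06,0,-1],[0,0,-0.05,0,-1],[0.05,-0.02,0,0,-1],[0.06,-0.02,0,0,-1],[0.06,-0.02,0,0,-1],[0.06,-0.02,0,0,-1],[0.06,-0.02,0,0,-1],[0.06,-0.02,0,0,-1],[0.05,0,0,0,-1],[0,0,0,0,-1],[0,0,0,0,-1],[0,0,0,0,-1],[0,0,0,0,-1]],
  ],
)

```text
time: 48.38
ee_pos: [0.3977, 0.118, 0.3945]
tool_rot: [-3.141, 0.001, 1.527]
ft_force: [-0.3, 0.4, -0.1]
grip_width: 0.0006
gripper_force: 0.0
```

```bash
python3 -c "
from h import *
plan()
f=grab_frame('top')['color'];g=grab_frame('scene')['color']
a=cv2.resize(f[170:270,150:500],None,fx=2.2,fy=2.2,interpolation=2)
b=cv2.resize(g[180:300,200:400],None,fx=3,fy=3,interpolation=2)
b=cv2.copyMakeBorder(b,0,0,0,a.shape[1]-b.shape[1],0)
cv2.imwrite('pics/c14.png',np.vstack([a,b])[:,:,::-1])"
```

```text
t 48.38 tip [0.3977 0.118  0.2035] yaw 1.5269 f [-0.3  0.4 -0.1] w 0.0006
```

View pics/c14.png

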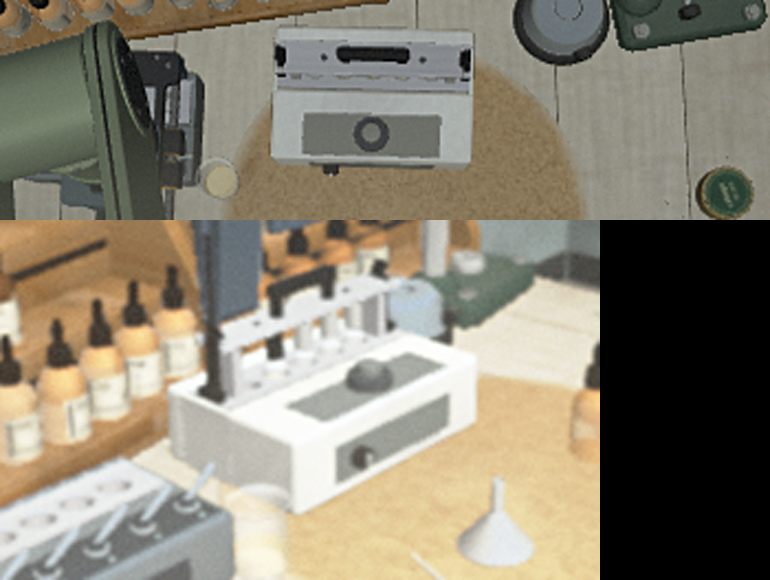

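All in place: the plate is level and hooked, the levers are off, and the beaker and tin haven't moved.

```bash
python3 -c "
from cell import finish_job
print(finish_job())"
```

```text
the job is handed in; nothing more can be done
None
```

I handed the job in at about 48 s: all five levers are off, all four vials are in shaker wells, the plate is seated under both hooks, the start button was pressed down and released, and the beaker and tin are undisturbed; I checked this from the camera images and force readings, and no verdict came back.

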